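# Book in a rock sample: tip out the chips, seat the blocks, scan their labels

### The job

Book in this rock sample: first tip the pan so that all the rock chips fall into the orange tray, and stand it upright on its round mat again; then seat every specimen block there is (two or three) flat in the carrier pocket of its own colour. Then take the scanner and, in the order blue, green, yellow, aim its beam at the label of each seated block from about 8 cm and hold it steady for a second, and finally lay the scanner back in its cradle. Leave the other things on the bench where they are.

Things in the scene. Friction and masses are not known exactly. Their poses are not given: they have to be found in the camera images.
- mat: round black rubber mat, 124 mm across, 3 mm thick, fixed to the bench; origin at the centre of its underside. The pan's place
- pan: open steel pan, 60 mm across at the base, 104 mm at the rim, 50 mm high, wall 3, floor 4 mm, 0.22 kg. Origin under its centre, z up. Pours over its +x lip at (52, 0, 50) mm. On its -x side a blue handle: flat bar 14 mm thick (y), 20 mm wide, rising at 45 degrees from the rim to about (-110, 0, 100) mm; hold it at (-92, 0, 82) mm
- chip1: rock chip, brown or grey, about 17 mm across and 15 mm high; starts in the pan. Origin at the centre of one flat end
- chip2: rock chip, brown or grey, about 17 mm across and 15 mm high; starts in the pan. Origin at the centre of one flat end
- chip3: rock chip, brown or grey, about 17 mm across and 15 mm high; starts in the pan. Origin at the centre of one flat end
- chip4: rock chip, brown or grey, about 17 mm across and 15 mm high; starts in the pan. Origin at the centre of one flat end
- tray: orange plastic sorting tray, fixed, 180 mm (x) by 150 mm (y), 45 mm high, wall 4 mm, open at the top; origin at the centre of its underside
- carrier: aluminium carrier plate, fixed, 72 mm (x) by 206 mm (y), 14 mm high; three pockets in a row along y, 65 mm apart, each 33 mm (x) by 47 mm (y), 8 mm deep, floor and a bar before it coloured blue, green or yellow; origin under its centre
- pocket_blue (a point): centre of the floor of the blue pocket, 6 mm above the bench; axes as the carrier's
- pocket_green (a point): centre of the floor of the green pocket, 6 mm above the bench; axes as the carrier's
- pocket_yellow (a point): centre of the floor of the yellow pocket, 6 mm above the bench; axes as the carrier's
- block_blue: blue resin specimen block, 30 mm (x) by 44 mm (y) by 22 mm high, about 60 g, with a white bar-code label on top; origin at the centre of its underside, z up. May be absent. Either way round fits its pocket
- block_green: green resin specimen block, 30 mm (x) by 44 mm (y) by 22 mm high, about 60 g, with a white bar-code label on top; origin at the centre of its underside, z up. May be absent. Either way round fits its pocket
- block_yellow: yellow resin specimen block, 30 mm (x) by 44 mm (y) by 22 mm high, about 60 g, with a white bar-code label on top; origin at the centre of its underside, z up. May be absent. Either way round fits its pocket
- label_blue (a point): centre of the bar-code label on the blue block: the middle of its top face, 22 mm above its origin. The label measures 20 by 30 mm
- label_green (a point): centre of the bar-code label on the green block: the middle of its top face, 22 mm above its origin. The label measures 20 by 30 mm
- label_yellow (a point): centre of the bar-code label on the yellow block: the middle of its top face, 22 mm above its origin. The label measures 20 by 30 mm
- cradle: black fixed cradle: two notched saddles at x = -55 and 37 mm, each 14 mm thick, notch floor 65 mm above the bench, notch 42 mm wide (y), cheeks 16 mm high with yellow tops; base 160 by 70 mm; origin under its centre. The scanner rests with its origin 65 mm above the cradle's origin, axes along the cradle's
- scanner: hand scanner, 0.18 kg: straight grey handle 135 mm long (x -72 to 62 mm), 30 mm wide (y), 26 mm high (z 0 to 26), and at its front (+x) a black head 50 mm long, 46 mm wide, bent 45 degrees down. Origin on the underside of the handle, x forward, z up; hold it near its balance point (12, 0, 13) mm
- beam (a point): centre of the red scan window at the end of the scanner's head, at (95, 0, -18) mm in the scanner's frame; its own x axis is the beam, pointing forward and 45 degrees down when the handle is level (y axis as the scanner's y). It reads a label that lies in the beam 40 to 120 mm from the window
- jar: amber sample jar, 52 mm across, 70 mm high: a bystander; origin under its centre
- wash_bottle: white wash bottle with red cap, 64 mm across, 150 mm high: a bystander; origin under its centre
- core: reddish rock core standing on end, 38 mm across, 45 mm high: a bystander; origin under its centre
- brush: brush, 160 mm long, lying on the bench: a bystander

How it is judged:
By the outcome, as a careful person would: the job done as asked, in the order asked, and still so for the second after the job is handed in, with the robot touching nothing.
Of block_blue, block_green, block_yellow only 2 to 3 are there at a start; the rules pass over those that are not, and their reading is None.
At some moment in a run one of block_blue, block_green, block_yellow may be knocked a few centimetres aside while the robot is not near it.
It also fails if it takes over 208 s, if anything falls off the work surface, if the arm or the gripper's body presses on something with over 40 N, if the wrist force passes 120 N, or if a joint passes its speed limit or range.

### The arm

A 6-joint arm with a two-finger parallel gripper is mounted at the origin on the work surface. World frame = base frame: x ahead of the robot, y to its left, z up, the work surface at z = 0. Lengths are in m, angles in rad, forces in N, time in s.
With the tool pointing down it reaches from about 0.425 to 0.95 m from the base axis. Payload 14.7 kg.
Tool frame: the origin (TCP) lies on the front face of the gripper's body, between the roots of the fingers; the fingertips stand 73 mm ahead of it and the grasp point (between the pads) lies ctrl.hold_point_z ahead of it (ctrl.hold_point_z is the distance from the TCP to the grasp point, in m); z points along the fingers, y is the line along which they close (so a half turn about z gives the same grasp; the last joint's range is limited). The gripper opens to 85 mm and grips with 20 to 120 N. Pads are 22 mm wide; open, the fingers measure 114 mm over their backs; the gripper's body (76 mm by 85 mm) begins 54 mm behind the grasp point. The pads swing forward as they close: fully open they stand 13 mm farther back than shut.
Start: joints at [-1.201, 0.48, 1.596, -0, 1.065, -0.047], TCP at [0.263, -0.594, 0.304] pointing down, gripper open.
Joint ranges: [-2.75, 2.75], [-0.82, 2.05], [0.23, 2.67], [-1.56, 4.7], [0.09, 2.69], [-2.92, 2.92]. Speed limits (rad/s): [1.89, 1.89, 2.39, 3.01, 3.01, 3.01].

### API

Orientations are given as [roll, pitch, yaw] about the fixed x, y, z axes, in that order (R = Rz(yaw) Ry(pitch) Rx(roll)).
In Python, from cell import ctrl gives the robot as it stands.
- The arm moves only by the tool apply_moves, never from a script. Its argument "series" is text: rows parted by semicolons, each of 4 numbers parted by spaces: the shift along the world's x, y, z in cm, then the turn about the world's z in rad. In form: x y z turn; .... A call has 1 to 10 rows; each row is the pose to reach, as a shift and turn from the pose commanded when the call began; what a row does not reach only later rows make up. A row lasts 1/8 s, in which the tool goes at most 62.5 mm and 10.7 degrees, less where a joint would pass 70% of its speed; a pose out of reach is approached as far as the arm can. A call with a gripper value outside its range is refused whole. "jaw" is the finger opening in cm, from 0 to 8.54, set as the call begins (left out, the last holds). The fingers move at their own pace and stop on an object; "force" is the grip in N (left out, the last holds). Time passes only in rows, so rows that repeat a pose let the fingers close. It gives the time, the measured TCP pose, the force, the opening and the grip force at its end, in the units of the state.
- ctrl.get_obs(): the state, without advancing time (a new reading comes with each control period).
- ctrl.get_image(name): name is "side" or "top"; returns the picture (480x640x3 uint8, red, green, blue); there is no depth.
- ctrl.camera_info(name): a dict with "fx", "fy", "cx", "cy" (pixels), "R" (3x3) and "t" (3): a world point X has camera coordinates R X + t. Camera axes: x right, y down, z forward; pixel columns grow to the right and rows downward; lengths in m; the calibration is good to about 2 mm. A picture is of the moment at which its call begins. camera_info takes no time and is no camera call.
- ctrl.hand_in(): hands the job in; it is judged then, once.
The state is a dict: "time": time; "joints": joint angles; "joint_velocities": joint speeds; "joint_efforts": joint torques, N m; "tool_pos": TCP position; "orientation": TCP orientation; "contact_force": force on the tool from outside, world axes, zero at the start; "wrist_torque": the same for the moment, N m; "gripper_width": finger opening in m; "grasp_force": force on a finger pad.
Only numpy, scipy, OpenCV 4.12 (cv2) and the standard library are available. Lean on these libraries where they do the work, as an engineer would, in place of code of your own. Each camera call takes 0.05 s, during which the arm holds its last target. There are 200 camera calls.

## Working session

There is one attempt and no reset: what is moved stays moved. The work goes in short steps, Python scripts to look and compute and a tool call to move; the robot and the scene stay as the last step left them, time stands still between calls to the robot, and variables do not carry over. Pictures are saved under pics/ and viewed, at most 14 in all, crops included, and the job is handed in when it is done.

Besides the shell and the picture viewer there is one more tool, called after "Request:" by a JSON object that holds its "name" and its "arguments". apply_moves: Moves the arm, as the interface text tells. Its arguments: {"type":"object","properties":{"series":{"type":"string"},"jaw":{"type":"number"},"force":{"type":"number"}},"required":["series"]}

```bash
ls; mkdir -p pics
python3 - <<'E'
from cell import ctrl
import cv2
print(ctrl.hold_point_z, ctrl.get_obs())
for n in("top","side"):
    print(n,ctrl.camera_info(n))
    cv2.imwrite(f"pics/{n}0.png",ctrl.get_image(n)[:,:,::-1])
E
```

```text
pics
0.0539 {'time': 0.0, 'joints': array([-1.20061520e+00,  4.80856950e-01,  1.59689453e+00, -4.23267096e-05,
        1.06508546e+00, -4.65970051e-02]), 'joint_velocities': array([ 2.70848310e-04,  6.91640687e-05, -4.52034633e-04,  3.83559790e-05,
        1.43682707e-03, -1.39788821e-03]), 'joint_efforts': array([ 8.12576618e-03, -9.50620008e+01, -4.30171645e+01,  5.00940746e-05,
        1.21227675e-02,  3.68759811e-05]), 'tool_pos': array([ 0.2630207 , -0.59404247,  0.30324834]), 'orientation': array([-3.14034800e+00, -2.09958754e-05,  4.16798644e-01]), 'contact_force': array([ 0.15402123,  0.37085031, -1.20173888]), 'wrist_torque': array([-0.01771494,  0.02060391,  0.0089174 ]), 'grasp_force': 0.0, 'gripper_width': 0.08520519728870635}
top {'fx': 438.5088502745807, 'fy': 438.5088502745807, 'cx': 317.08448953950943, 'cy': 237.34983926798554, 'R': array([[-0.01751935, -0.99981929, -0.00738035],
       [-0.98562705,  0.01851019, -0.16791871],
       [ 0.16802497,  0.00433245, -0.98577322]]), 't': array([0.02129235, 0.58443541, 0.94136609])}
side {'fx': 513.117911824069, 'fy': 513.117911824069, 'cx': 308.9170300118181, 'cy': 238.16154943140367, 'R': array([[ 0.99317096, -0.11566315, -0.01528006],
       [-0.09662974, -0.74211175, -0.66327433],
       [ 0.06537689,  0.66022131, -0.74822034]]), 't': array([-0.58330926,  0.14333802,  1.07471371])}
```

View pics/top0.png

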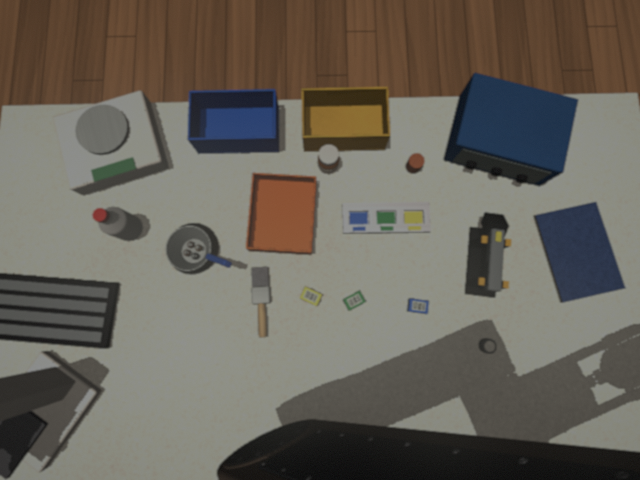

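View pics/side0.png

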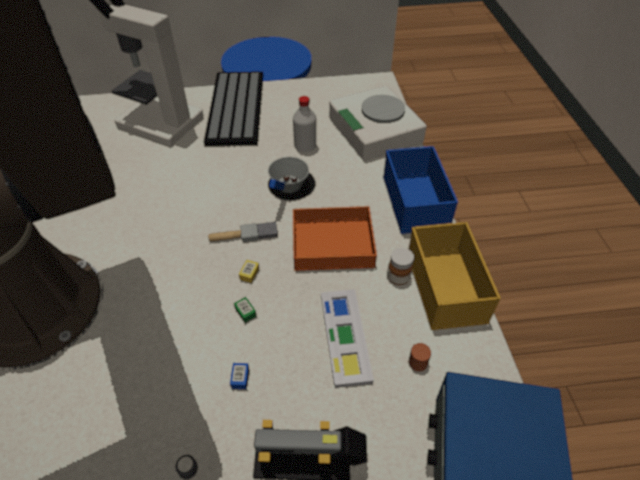

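```bash
cat > h.py <<'E'
import cv2, numpy as np
from cell import ctrl
I={n:ctrl.camera_info(n) for n in("top","side")}
def proj(n,X):
    c=I[n];p=c["R"]@np.asarray(X,float)+c["t"];return np.array([c["fx"]*p[0]/p[2]+c["cx"],c["fy"]*p[1]/p[2]+c["cy"]])
def ray(n,uv):
    c=I[n];d=c["R"].T@np.array([(uv[0]-c["cx"])/c["fx"],(uv[1]-c["cy"])/c["fy"],1]);return -c["R"].T@c["t"],d
def atz(n,uv,z):
    o,d=ray(n,uv);return o+d*(z-o[2])/d[2]
def tri(a,b):
    o1,d1=ray("top",a);o2,d2=ray("side",b);d1/=np.linalg.norm(d1);d2/=np.linalg.norm(d2)
    s=np.linalg.lstsq(np.c_[d1,-d2],o2-o1,rcond=None)[0];p,q=o1+d1*s[0],o2+d2*s[1]
    return (p+q)/2,np.linalg.norm(p-q)
def crops(files,boxes,out,k=4,W=2):
    T=[]
    for f,(x,y,w,h) in zip(files,boxes):
        im=cv2.imread(f)[y:y+h,x:x+w];im=cv2.resize(im,None,fx=k,fy=k,interpolation=cv2.INTER_CUBIC)
        im=cv2.convertScaleAbs(im,alpha=1.5)
        for i in range(0,w):
            if (x+i)%10==0: cv2.line(im,(i*k,0),(i*k,5 if (x+i)%50 else 14),(0,255,0),1)
        for j in range(0,h):
            if (y+j)%10==0: cv2.line(im,(0,j*k),(5 if (y+j)%50 else 14,j*k),(0,255,0),1)
        cv2.putText(im,f"{f[5:-4]} {x},{y}",(16,12),0,.4,(0,255,255),1);T.append(im)
    cv2.imwrite(out,np.vstack([np.hstack(T[i:i+W]) for i in range(0,len(T),W)]))
E
python3 - <<'E'
from h import *
t,s="pics/top0.png","pics/side0.png"
crops([t,s,t,s],[(160,215,100,75),(240,145,100,75),(450,205,100,75+20-20),(250,410,100,70+5-5) if 0 else (255,405,100,75)],"pics/c1.png")
for n,f in(("top",t),("side",s)):
    hsv=cv2.cvtColor(cv2.imread(f),cv2.COLOR_BGR2HSV)
    for c,(lo,hi) in dict(blue=(105,130),green=(45,85),yellow=(22,36),orange=(4,14)).items():
        m=cv2.inRange(hsv,(lo,110,50),(hi,255,255))
        k,_,st,ce=cv2.connectedComponentsWithStats(m)
        print(n,c,[(tuple(st[i][:5]),ce[i].round(1).tolist()) for i in range(1,k) if st[i][4]>12 ])
E
```

```text
top blue [((np.int32(456), np.int32(74), np.int32(121), np.int32(98), np.int32(8006)), [516.5, 122.4]), ((np.int32(189), np.int32(90), np.int32(88), np.int32(50), np.int32(2674)), [238.7, 120.2]), ((np.int32(351), np.int32(213), np.int32(16), np.int32(10), np.int32(142)), [358.2, 217.8]), ((np.int32(354), np.int32(228), np.int32(10), np.int32(2), np.int32(20)), [358.5, 228.5]), ((np.int32(207), np.int32(255), np.int32(19), np.int32(9), np.int32(56)), [216.2, 259.2]), ((np.int32(409), np.int32(300), np.int32(3), np.int32(11), np.int32(16)), [409.8, 305.3])]
top green []
top yellow [((np.int32(405), np.int32(212), np.int32(17), np.int32(11), np.int32(174)), [412.9, 217.1]), ((np.int32(409), np.int32(227), np.int32(11), np.int32(2), np.int32(22)), [414.0, 227.5]), ((np.int32(496), np.int32(232), np.int32(5), np.int32(10), np.int32(46)), [498.0, 236.1]), ((np.int32(315), np.int32(294), np.int32(6), np.int32(11), np.int32(16)), [318.2, 298.5])]
top orange [((np.int32(0), np.int32(0), np.int32(640), np.int32(109), np.int32(59030)), [311.0, 46.0]), ((np.int32(408), np.int32(154), np.int32(1
[... 1164 characters left out ...]
2), np.int32(143)), [248.9, 273.2]), ((np.int32(343), np.int32(355), np.int32(16), np.int32(20), np.int32(265)), [350.2, 364.4]), ((np.int32(334), np.int32(359), np.int32(5), np.int32(13), np.int32(47)), [336.2, 364.7]), ((np.int32(323), np.int32(435), np.int32(14), np.int32(8), np.int32(108)), [329.5, 438.6])]
side orange [((np.int32(392), np.int32(1), np.int32(248), np.int32(479), np.int32(57038)), [536.3, 222.4]), ((np.int32(293), np.int32(207), np.int32(83), np.int32(64), np.int32(4897)), [333.1, 238.5]), ((np.int32(389), np.int32(263), np.int32(24), np.int32(14), np.int32(142)), [399.5, 270.8]), ((np.int32(410), np.int32(344), np.int32(20), np.int32(27), np.int32(422)), [419.5, 356.7])]
```

View pics/c1.png

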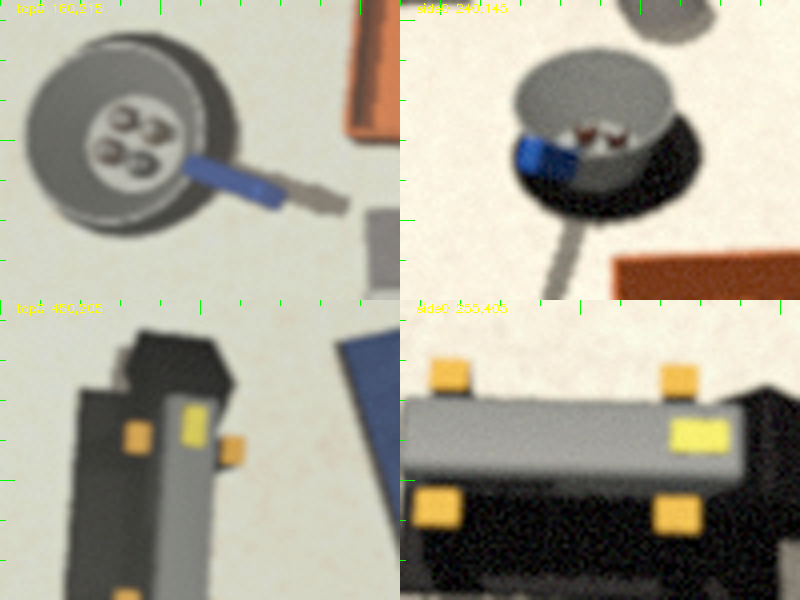

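```bash
python3 - <<'E'
from h import *
np.set_printoptions(precision=4,suppress=True)
print("camS",ray("side",(0,0))[0],"camT",ray("top",(0,0))[0])
print("rim top z.053",atz("top",(188.7,248.4),.053),"base z.007",atz("top",(194,250.8),.007))
print("rim side",atz("side",((597-400)/4+240,145+103/4),.053))
print("tri rim",tri((188.7,248.4),(289.3,170.7)))
print("handle tip top",atz("top",(230.5,265),.103-.0),"tri",tri((230.5,265),(272,182)))
print("mat top", atz("top",(160+132/4+1,215+135/4),.003),"side",atz("side",(240+ (607-400)/4-0,145+155/4),.003))
# pockets
P={}
for c,a,b in(("blue",(358.2,217.8),(339.9,307)),("green",(386,217.5),(344.8,334.5)),("yellow",(412.9,217.1),(350.2,364.4))):
    print("pocket",c,atz("top",a,.006),atz("side",b,.006),tri(a,b))
for c,a,b in(("bar b",(358.5,228.5),(327,306.8)),("bar y",(414,227.5),(336.2,364.7))): print(c,tri(a,b))
E
python3 - <<'E'
from h import *
t,s="pics/top0.png","pics/side0.png"
crops([t,s]*3,[(290,280,50,33),(225,255,50,33),(330,283,50,33),(225,290,50,33),(395,287,50,33),(220,358,50,33)],"pics/c2.png",k=6)
crops([t,t,s],[(470,210,45,95),(470,210,1,95),(245,405,130,75+20-20)],"pics/c3a.png",k=4,W=1) if 0 else None
E
```

```text
camS [ 0.5229 -0.6706  0.8903] camT [0.4182 0.0064 1.0263]
rim top z.053 [0.5644 0.2995 0.053 ] base z.007 [0.5653 0.3007 0.007 ]
rim side [0.5736 0.2955 0.053 ]
tri rim (array([0.5698, 0.3023, 0.0461]), np.float64(0.00880772647775639))
handle tip top [0.5197 0.1947 0.103 ] tri (array([0.5235, 0.1936, 0.1117]), np.float64(0.009433490144765903))
mat top [0.5708 0.302  0.003 ] side [0.5784 0.3023 0.003 ]
pocket blue [ 0.6374 -0.0877  0.006 ] [ 0.6415 -0.0865  0.006 ] (array([ 0.6394, -0.0874,  0.0067]), np.float64(0.004075449342359302))
pocket green [ 0.6369 -0.1537  0.006 ] [ 0.641  -0.1517  0.006 ] (array([ 0.6387, -0.1532,  0.0078]), np.float64(0.00421177272290096))
pocket yellow [ 0.6366 -0.2175  0.006 ] [ 0.6407 -0.2169  0.006 ] (array([ 0.6386, -0.2173,  0.0062]), np.float64(0.003981726182859029))
bar b (array([ 0.6126, -0.0868,  0.0115]), np.float64(0.004163439592750887))
bar y (array([ 0.6121, -0.2174,  0.0115]), np.float64(0.0033401783929757497))
```

View pics/c2.png

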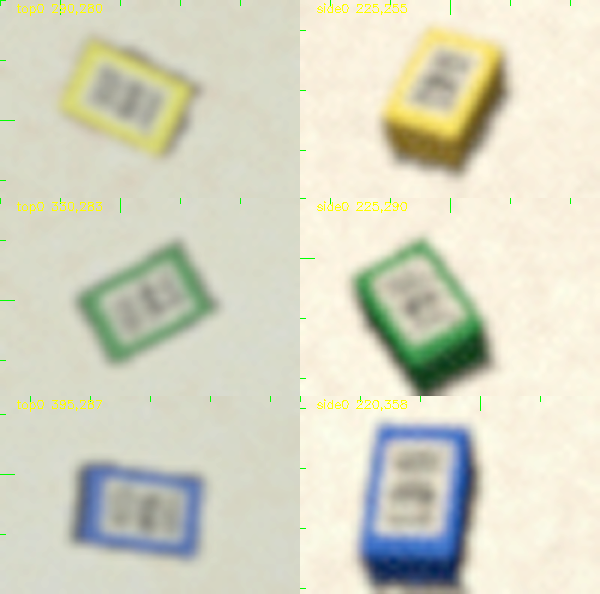

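```bash
cat > b.py <<'E'
from h import *
np.set_printoptions(precision=4,suppress=True)
D=dict(yellow=([(92,38),(193,92),(163,155),(62,103)],(290,280),0,[(435,28),(503,50),(463,138),(387,112)],(225,255)),
green=([(180,243),(215,308),(117,362),(80,298)],(330,283),198,[(425,243),(485,330),(420,365),(357,280)],(225,290)),
blue=([(98,466),(203,481),(194,557),(86,543)],(395,287),396,[(380,428),(470,428),(458,555),(362,553)],(220,358)))
for c,(a,oa,dy,b,ob) in D.items():
    A=[(u/6+oa[0],(v-dy)/6+oa[1]) for u,v in a]; B=[((u-300)/6+ob[0],(v-dy)/6+ob[1]) for u,v in b]
    for n,Q in(("top",A),("side",B)):
        q=np.array([atz(n,p,.022)[:2] for p in Q]); r=cv2.minAreaRect((q*1000).astype(np.float32))
        e=[q[(i+1)%4]-q[i] for i in range(4)]; e=e if np.hypot(*e[0])>np.hypot(*e[1]) else e[1:]+e[:1]
        L=e[0]-e[2]; print(c,n,"ctr",q.mean(0),"long axis deg",np.degrees(np.arctan2(L[1],L[0]))%180,"size",r[1])
    print("   tri",tri(np.mean(A,0),np.mean(B,0)))
E
python3 b.py
python3 - <<'E'
from h import *
t,s="pics/top0.png","pics/side0.png"
im=cv2.imread(t)[205:305,460:520];a=cv2.resize(im,None,fx=5,fy=5,interpolation=3)
im=cv2.imread(s)[400:480,240:380-40];b=cv2.resize(im,None,fx=5,fy=5,interpolation=3)
b=np.vstack([b,np.zeros((100,500,3),np.uint8)]);o=cv2.convertScaleAbs(np.hstack([a,b]),alpha=1.6)
for i in range(0,800,50): cv2.line(o,(i,0),(i,6),(0,255,0),1)
for i in range(0,500,50): cv2.line(o,(0,i),(6,i),(0,255,0),1)
cv2.imwrite("pics/c3.png",o)
E
```

```text
yellow top ctr [0.4542 0.0265] long axis deg 61.51887943410675 size (43.975711822509766, 26.925451278686523)
yellow side ctr [0.4618 0.0251] long axis deg 65.1666792015736 size (42.40278244018555, 30.359556198120117)
   tri (array([0.4579, 0.027 , 0.0186]), np.float64(0.0072975755190362234))
green top ctr [ 0.4428 -0.0718] long axis deg 117.40862977761925 size (27.54615592956543, 43.33497619628906)
green side ctr [ 0.4493 -0.0745] long axis deg 117.50622810232824 size (26.53830909729004, 42.3554801940918)
   tri (array([ 0.4459, -0.0718,  0.017 ]), np.float64(0.0060826761673277475))
blue top ctr [ 0.4272 -0.2171] long axis deg 81.27569456313152 size (41.16488265991211, 29.16313934326172)
blue side ctr [ 0.434  -0.2184] long axis deg 82.18474573210105 size (42.05562210083008, 29.0948429107666)
   tri (array([ 0.4304, -0.2173,  0.0185]), np.float64(0.006537115607705781))
```

View pics/c3.png

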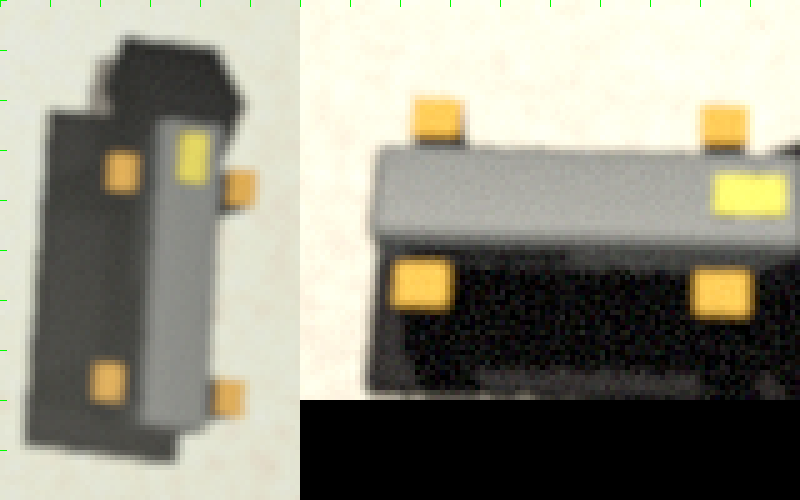

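Run:
```python
from h import *
np.set_printoptions(precision=4,suppress=True)
T=[(122,172),(240,188),(107,382),(229,398)];S=[(437,118),(724,127),(421,283),(722,293)]
T=[(u/5+460,v/5+205) for u,v in T];S=[((u-300)/5+240,v/5+400) for u,v in S]
S=[S[1],S[3],S[0],S[2]]
Q=[]
for a,b in zip(T,S):
    p,e=tri(a,b);Q.append(p);print("cheek",p,e,atz("top",a,.081),atz("side",b,.081))
Q=np.array(Q);f=Q[:2].mean(0);r=Q[2:].mean(0);d=f-r
print("front",f,"rear",r,"len",np.hypot(*d[:2]),"yaw deg",np.degrees(np.arctan2(d[1],d[0])),"origin",r+(f-r)*55/92)
for n,f in(("top","pics/top0.png"),("side","pics/side0.png")):
    m=cv2.inRange(cv2.cvtColor(cv2.imread(f),cv2.COLOR_BGR2HSV),(4,110,50),(14,255,255));k,l,st,ce=cv2.connectedComponentsWithStats(m)
    i=[i for i in range(1,k) if 4000<st[i][4]<6000][0]
    c,_=cv2.findContours((l==i).astype(np.uint8),0,1);c=max(c,key=cv2.contourArea)
    h=cv2.approxPolyDP(cv2.convexHull(c),4,True)[:,0];print(n,[(tuple(p),atz(n,p,.045)[:2]) for p in h])
```

```text
cheek [ 0.5706 -0.3547  0.0782] 0.004385325140839299 [ 0.568  -0.3539  0.081 ] [ 0.5726 -0.3555  0.081 ]
cheek [ 0.5628 -0.4055  0.0781] 0.004821903878053446 [ 0.56   -0.4045  0.081 ] [ 0.5651 -0.4061  0.081 ]
cheek [ 0.4795 -0.3407  0.0783] 0.004779389158174873 [ 0.4769 -0.34    0.081 ] [ 0.482  -0.3414  0.081 ]
cheek [ 0.4715 -0.3918  0.0795] 0.004614237015819609 [ 0.4692 -0.3916  0.081 ] [ 0.4739 -0.392   0.081 ]
front [ 0.5667 -0.3801  0.0782] rear [ 0.4755 -0.3663  0.0789] len 0.09225476036469249 yaw deg -8.650738784721858 origin [ 0.53   -0.3745  0.0785]
top [((np.int32(253), np.int32(174)), array([0.738 , 0.1574])), ((np.int32(314), np.int32(177)), array([0.7279, 0.0154])), ((np.int32(310), np.int32(252)), array([0.5522, 0.0273])), ((np.int32(247), np.int32(248)), array([0.564 , 0.1697]))]
side [((np.int32(368), np.int32(207)), array([0.744 , 0.1535])), ((np.int32(374), np.int32(267)), array([ 0.7225, -0.0224])), ((np.int32(295), np.int32(269)), array([ 0.5579, -0.0066])), ((np.int32(294), np.int32(209)), array([0.5729, 0.1695]))]
```

Request:
{"name": "apply_moves", "arguments": {"series": "24 39 0 0.4; 24 39 0 0.4; 24 39 0 0.4; 24 39 0 0.4; 24 39 0 0.4; 24 39 0 0.4; 24 39 0 0.4; 27 81 -2 0.752; 27 81 -2 0.752; 27 81 -2 0.752", "jaw": 8.5}}

```text
time: 1.35
tool_pos: [0.5096, -0.0332, 0.2952]
orientation: [-3.141, 0.0, 1.172]
contact_force: [1.3, 0.1, 0.1]
gripper_width: 0.085
grasp_force: 0.0
```

Request:
{"name": "apply_moves", "arguments": {"series": "0 0 0 0"}}

```text
time: 1.48
tool_pos: [0.5096, -0.0313, 0.295]
orientation: [-3.141, -0.0, 1.174]
contact_force: [-0.2, -0.6, -0.8]
gripper_width: 0.0851
grasp_force: 0.0
```

Request:
{"name": "apply_moves", "arguments": {"series": "2.3 24.5 0 0; 2.3 24.5 0 0; 2.3 24.5 0 0; 2.3 24.5 0 0; 2.3 24.5 -6.5 0; 2.3 24.5 -6.5 0; 2.3 24.5 -6.5 0"}}

```text
time: 2.35
tool_pos: [0.5333, 0.2088, 0.2313]
orientation: [-3.141, 0.0, 1.168]
contact_force: [1.4, -0.5, -0.6]
gripper_width: 0.0849
grasp_force: 0.0
```

Run:
```python
from h import *
for n in("top","side"): cv2.imwrite(f"pics/{n}1.png",ctrl.get_image(n)[:,:,::-1])
o=ctrl.get_obs();print(o["tool_pos"],o["orientation"])
crops(["pics/top1.png","pics/side1.png"],[(160,215,100,100),(235,120,100,100)],"pics/c4.png")
```

```text
[0.5339283  0.20907876 0.23233084] [ 3.13975990e+00 -1.51011205e-03  1.16740423e+00]
```

View pics/c4.png

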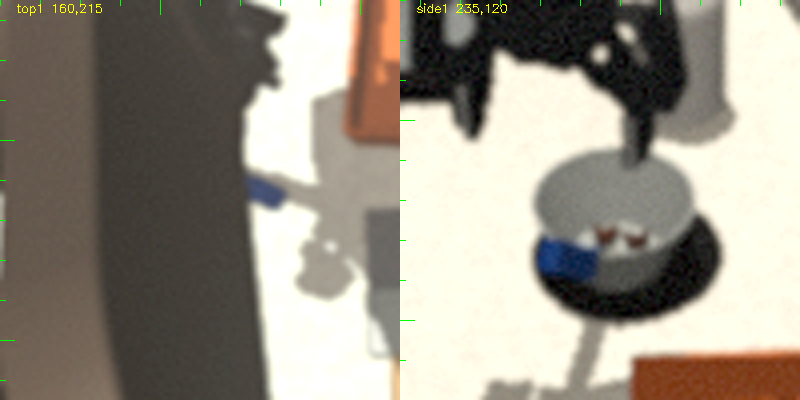

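Run:
```python
from h import *
p=np.array([.5339,.2091,.2323]);d=np.array([np.cos(-.402),np.sin(-.402),0])
for h in(.060,.073):
  for s in(-1,1):
    for w in(.0425,.057): print(h,s*w,proj("side",p+s*w*d-[0,0,h]).round(1))
print("pan handle pred",[proj("side",q).round(1) for q in ([.533,.2143,.085],[.526,.198,.103],[.569,.299,.053])])
```

```text
0.06 -0.0425 [254.  153.4]
0.06 -0.057 [247.8 152.3]
0.06 0.0425 [290.8 160. ]
0.06 0.057 [297.2 161.1]
0.073 -0.0425 [254.6 158. ]
0.073 -0.057 [248.4 156.9]
0.073 0.0425 [291.1 164.6]
0.073 0.057 [297.4 165.8]
pan handle pred [array([274.3, 184.8]), array([271.2, 184. ]), array([287.3, 170. ])]
```

Request:
{"name": "apply_moves", "arguments": {"series": "0 0 -5 0; 0 0 -9.1 0; 0 0 -9.1 0; 0 0 -9.1 0; 0 0 -9.1 0"}}

```text
time: 3.08
tool_pos: [0.534, 0.21, 0.1415]
orientation: [3.139, -0.002, 1.169]
contact_force: [0.3, 0.4, -0.4]
gripper_width: 0.0848
grasp_force: 0.0
```

Request:
{"name": "apply_moves", "arguments": {"series": "0 0 0 0; 0 0 0 0; 0 0 0 0; 0 0 0 0; 0 0 0 0; 0 0 0 0; 0 0 0 0; 0 0 0 0", "jaw": 0, "force": 100}}

```text
time: 4.08
tool_pos: [0.5328, 0.2098, 0.1394]
orientation: [3.142, -0.0, 1.169]
contact_force: [-0.3, -0.0, 4.1]
gripper_width: 0.0127
grasp_force: 97.1
```

Request:
{"name": "apply_moves", "arguments": {"series": "0 0 1 0; 0 0 2 0; 0 0 3 0; 0 0 3 0; 0 0 3 0"}}

```text
time: 4.7
tool_pos: [0.5327, 0.2097, 0.1694]
orientation: [-3.142, 0.0, 1.169]
contact_force: [0.1, -0.7, -1.5]
gripper_width: 0.0129
grasp_force: 97.4
```

Run:
```python
from h import *
for n in("top","side"): cv2.imwrite(f"pics/{n}2.png",ctrl.get_image(n)[:,:,::-1])
o=ctrl.get_obs();print(o["tool_pos"],o["orientation"],o["wrist_torque"],o["contact_force"])
crops(["pics/top2.png","pics/side2.png"],[(160,215,100,75),(235,130,100,75)],"pics/c5.png")
```

```text
[0.53260397 0.2096981  0.16906347] [-3.14119644e+00  3.42785744e-04  1.16882281e+00] [-0.22416275  0.03458182 -0.07089136] [ 0.51879092 -0.71319469 -2.9137783 ]
```

View pics/c5.png

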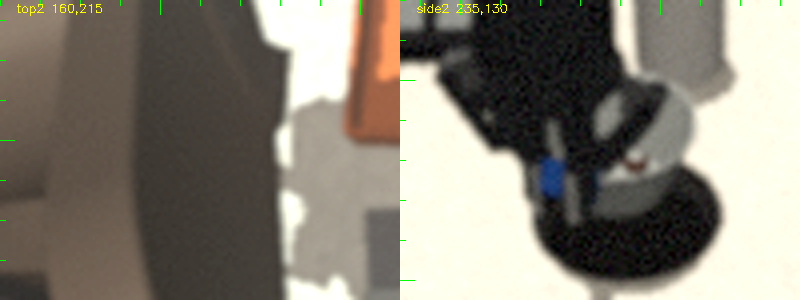

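Request:
{"name": "apply_moves", "arguments": {"series": "0 0 4 0; 0 0 8 0; 0 0 12 0; 2 -2 14 0.05; 4 -5 14 0.12; 7 -8 14 0.2; 9 -11 14 0.27; 11.6 -13.7 14 0.33; 11.6 -13.7 14 0.33; 11.6 -13.7 14 0.33"}}

```text
time: 6.05
tool_pos: [0.6483, 0.0729, 0.3087]
orientation: [-3.14, -0.0, 1.498]
contact_force: [-0.7, 0.9, -2.8]
gripper_width: 0.013
grasp_force: 98.0
```

Request:
{"name": "apply_moves", "arguments": {"series": "0 0 0 0; 0 0 -1.5 0; 0 0 -3 0; 0 0 -3 0; 0 0 -3 0", "force": 70}}

```text
time: 6.68
tool_pos: [0.6489, 0.0728, 0.2793]
orientation: [-3.141, 0.0, 1.499]
contact_force: [0.2, 0.1, -2.5]
gripper_width: 0.0125
grasp_force: 97.7
```

```bash
cat > g.py <<'E'
import sys
from h import *
np.set_printoptions(precision=3,suppress=True)
o=ctrl.get_obs();print(o["time"],o["tool_pos"],o["orientation"],o["wrist_torque"],o["contact_force"],o["gripper_width"],o["grasp_force"])
E
python3 g.py
```

```text
6.675 [0.649 0.073 0.279] [-3.141  0.     1.499] [-0.249 -0.038  0.02 ] [ 0.164  0.129 -2.457] 0.012476075228708385 97.70024299621582
```

Request:
{"name": "apply_moves", "arguments": {"series": "0 0 0 0; 0 0 0 0; 0 0 0 0; 0 0 0 0", "jaw": 0, "force": 60}}

```text
time: 7.18
tool_pos: [0.6488, 0.0727, 0.2795]
orientation: [3.141, -0.0, 1.499]
contact_force: [-0.6, -0.2, -1.5]
gripper_width: 0.013
grasp_force: 97.7
```

```bash
python3 g.py
```

```text
7.175 [0.649 0.073 0.279] [ 3.141 -0.     1.499] [-0.189  0.049  0.014] [-0.618 -0.225 -1.489] 0.012995742672295849 97.69952058792114
```

Request:
{"name": "apply_moves", "arguments": {"series": "0 0 0 0; 0 0 0 0", "jaw": 1.25, "force": 40}}

```text
time: 7.42
tool_pos: [0.6488, 0.0727, 0.2793]
orientation: [-3.142, 0.0, 1.499]
contact_force: [-0.1, 0.2, -2.6]
gripper_width: 0.0129
grasp_force: 90.8
```

```bash
python3 g.py
```

```text
7.425 [0.649 0.073 0.279] [-3.142  0.     1.499] [-0.233 -0.01   0.006] [-0.15   0.202 -2.595] 0.012909906018126712 90.83686709403992
```

Request:
{"name": "apply_moves", "arguments": {"series": "0 0 0 0; 0 0 0 0; 0 0 0 0", "jaw": 1.3, "force": 30}}

```text
time: 7.8
tool_pos: [0.6488, 0.0728, 0.2794]
orientation: [-3.142, -0.0, 1.499]
contact_force: [0.3, 0.6, -2.8]
gripper_width: 0.0133
grasp_force: 60.8
```

Request:
{"name": "apply_moves", "arguments": {"series": "0 0 0 0; 0 0 0 0", "jaw": 1.33}}

```text
time: 8.05
tool_pos: [0.6488, 0.0728, 0.2794]
orientation: [3.142, -0.0, 1.499]
contact_force: [-0.5, -0.7, -2.6]
gripper_width: 0.0135
grasp_force: 42.9
```

Force now follows the opening (about 6 N per 0.1 mm); easing further.

Request:
{"name": "apply_moves", "arguments": {"series": "0 0 0 0; 0 0 0 0; 0 0 0 0", "jaw": 1.36}}

```text
time: 8.43
tool_pos: [0.6488, 0.0728, 0.2794]
orientation: [3.142, -0.0, 1.499]
contact_force: [-0.4, 0.3, -3.3]
gripper_width: 0.0132
grasp_force: 24.3
```

```bash
python3 g.py
```

```text
8.425 [0.649 0.073 0.279] [ 3.142 -0.     1.499] [-0.22  -0.003 -0.025] [-0.401  0.314 -3.271] 0.013225156145277545 24.276914298534393
```

Request:
{"name": "apply_moves", "arguments": {"series": "0 0 0 0; 0 0 0 0; 0 0 0 0", "jaw": 1.38}}

```text
time: 8.8
tool_pos: [0.6488, 0.0727, 0.2793]
orientation: [-3.141, 0.0, 1.499]
contact_force: [-0.5, -0.7, -2.0]
gripper_width: 0.0139
grasp_force: 12.5
```

```bash
python3 g.py
python3 - <<'E'
from h import *
for n in("top","side"): cv2.imwrite(f"pics/{n}3.png",ctrl.get_image(n)[:,:,::-1])
crops(["pics/top3.png","pics/side3.png"],[(220,150,120,120),(270,120,120,120)],"pics/c6.png",k=3)
E
```

```text
8.8 [0.649 0.073 0.279] [-3.141  0.     1.499] [-0.299  0.003  0.073] [-0.482 -0.695 -2.03 ] 0.013925370743133785 12.451365441083908
```

View pics/c6.png

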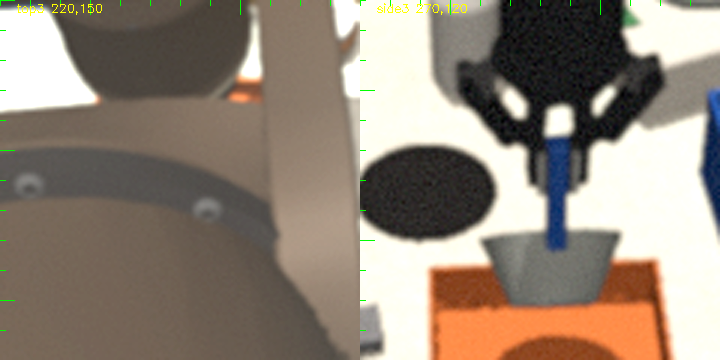

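Request:
{"name": "apply_moves", "arguments": {"series": "-0.1 -1.5 0 0; -0.1 -1.5 -2 0; -0.1 -1.5 -4 0; -0.1 -1.5 -6 0; -0.1 -1.5 -6 0; -0.1 -1.5 -6 0"}}

```text
time: 9.65
tool_pos: [0.6482, 0.0573, 0.2201]
orientation: [3.141, -0.0, 1.499]
contact_force: [1.2, 0.2, -2.5]
gripper_width: 0.0142
grasp_force: 12.4
```

Request:
{"name": "apply_moves", "arguments": {"series": "0.1 1 0 0; 0.1 2 0 0; 0.2 3 0 0; 0.3 4 0 0; 0.3 5 0 0; 0.4 6 0 0; 0.5 7 0 0; 0.5 8 0 0; 0.6 9 0 0; 0.7 10 0 0"}}

```text
time: 10.9
tool_pos: [0.6548, 0.1584, 0.2193]
orientation: [-3.141, 0.0, 1.499]
contact_force: [-0.8, -1.3, -2.1]
gripper_width: 0.014
grasp_force: 11.9
```

```bash
python3 g.py
python3 - <<'E'
from h import *
for n in("top","side"): cv2.imwrite(f"pics/{n}4.png",ctrl.get_image(n)[:,:,::-1])
crops(["pics/top4.png","pics/side4.png"],[(220,150,120,120),(270,120,120,120)],"pics/c7.png",k=3)
E
```

```text
10.9 [0.655 0.158 0.219] [-3.141  0.     1.499] [-0.326  0.055 -0.002] [-0.8   -1.269 -2.099] 0.013990447521627314 11.87433511018753
```

View pics/c7.png

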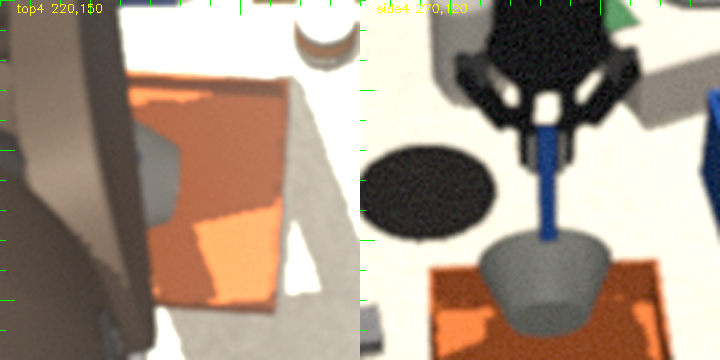

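Request:
{"name": "apply_moves", "arguments": {"series": "0.1 0.8 0 0; 0.1 1.5 0 0; 0.2 2.2 0 0; 0.2 2.2 0 0"}}

```text
time: 11.5
tool_pos: [0.6568, 0.1803, 0.2193]
orientation: [3.142, -0.0, 1.499]
contact_force: [-0.3, -0.8, -1.9]
gripper_width: 0.0139
grasp_force: 11.6
```

Request:
{"name": "apply_moves", "arguments": {"series": "0 0 0 0; 0 0 0 0; 0 0 0 0; 0 0 0 0; 0 -1 0 0; -0.1 -2 0 0; -0.2 -4 0 0; -0.4 -6 0 0; -0.5 -8 0 0; -0.5 -8 0 0", "jaw": 0, "force": 100}}

```text
time: 12.75
tool_pos: [0.6518, 0.0976, 0.2195]
orientation: [-3.142, 0.0, 1.497]
contact_force: [-0.6, 0.9, -2.8]
gripper_width: 0.0128
grasp_force: 97.7
```

Request:
{"name": "apply_moves", "arguments": {"series": "0 0 -0.4 0; 0 0 -0.8 0; 0 0 -1.1 0; 0 0 -1.1 0; 0 0 -1.1 0"}}

```text
time: 13.38
tool_pos: [0.652, 0.1004, 0.209]
orientation: [3.141, -0.0, 1.499]
contact_force: [-2.0, 0.2, 7.9]
gripper_width: 0.0127
grasp_force: 99.3
```

```bash
python3 g.py
```

```text
13.375 [0.652 0.1   0.209] [ 3.141 -0.     1.499] [ 0.142  0.545 -0.013] [-1.961  0.235  7.857] 0.012716000133051242 99.28932666778564
```

Request:
{"name": "apply_moves", "arguments": {"series": "0 0 0 0; 0 0 0 0; 0 0 0 0; 0.1 1 -0.2 0; 0.1 2 -0.5 0; 0.2 3 -0.9 0; 0.3 4 -1.3 0; 0.3 5 -1.8 0; 0.4 6 -2.4 0; 0.5 7 -3.1 0", "jaw": 1.38, "force": 40}}

```text
time: 14.62
tool_pos: [0.6573, 0.1708, 0.1776]
orientation: [3.14, -0.001, 1.499]
contact_force: [1.2, 1.7, 4.2]
gripper_width: 0.0139
grasp_force: 13.1
```

```bash
python3 g.py
python3 - <<'E'
from h import *
for n in("top","side"): cv2.imwrite(f"pics/{n}5.png",ctrl.get_image(n)[:,:,::-1])
crops(["pics/top5.png","pics/side5.png"],[(230,160,100,100),(280,150,100,130)][:1]+[(285,150,100,100)],"pics/c8.png",k=4)
E
```

```text
14.625 [0.657 0.171 0.178] [ 3.14  -0.001  1.499] [0.039 0.012 0.042] [1.184 1.666 4.153] 0.013935402010883184 13.065032958984375
```

View pics/c8.png

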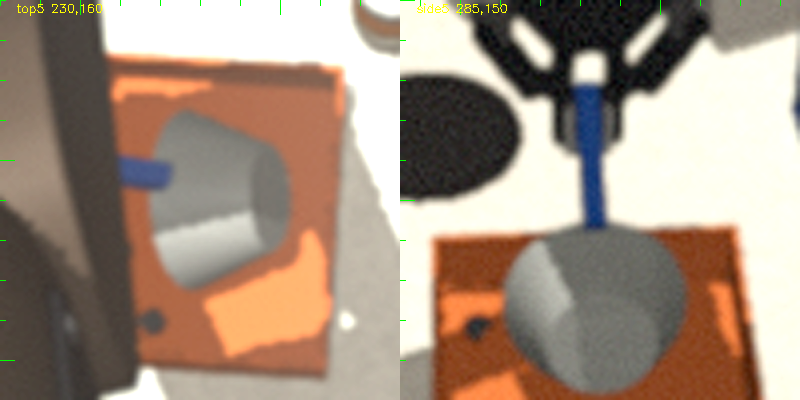

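Request:
{"name": "apply_moves", "arguments": {"series": "0 0 0 0; 0 0 0 0; 0 0 0 0; 0 0 0 0; 0 0 1 0; 0 0 2 0; 0 0 2 0; 0 0 2.6 0; 0 0 2 0; 0 0 2.6 0", "jaw": 0, "force": 100}}

```text
time: 15.98
tool_pos: [0.6561, 0.1696, 0.2023]
orientation: [-3.14, 0.001, 1.499]
contact_force: [-0.5, -0.4, -1.3]
gripper_width: 0.0129
grasp_force: 97.4
```

Request:
{"name": "apply_moves", "arguments": {"series": "0 0 1 0; 0 0 0 0; 0 0 1 0; 0 0 3 0; 0 0 6 0; 0 0 9 0; -2 5 12 -0.1; -4 10 12 -0.2; -6 15 12 -0.33; -6 15 12 -0.33"}}

```text
time: 17.23
tool_pos: [0.5953, 0.3233, 0.3252]
orientation: [3.141, -0.002, 1.17]
contact_force: [-0.4, -0.7, -2.3]
gripper_width: 0.013
grasp_force: 97.9
```

```bash
python3 g.py
python3 - <<'E'
from h import *
for n in("top","side"): cv2.imwrite(f"pics/{n}6.png",ctrl.get_image(n)[:,:,::-1])
for f in ("top6","side6"):
    im=cv2.imread(f"pics/{f}.png")
    b=(245,172,72,82) if f[0]=="t" else (292,205,86,68)
    x,y,w,h=b;hsv=cv2.cvtColor(im[y:y+h,x:x+w],cv2.COLOR_BGR2HSV)
    m=cv2.inRange(hsv,(0,0,0),(180,140,140));k,l,st,ce=cv2.connectedComponentsWithStats(m)
    print(f,[(st[i][4],(ce[i]+[x,y]).round(1).tolist()) for i in range(1,k) if st[i][4]>6])
crops(["pics/top6.png","pics/side6.png"],[(200,160,130,100),(255,120,130,160-10)],"pics/c9.png",k=3,W=1) if 0 else None
a=cv2.imread("pics/top6.png")[160:290,150:330];b=cv2.imread("pics/side6.png")[120:280,230:390]
a=cv2.resize(a,(480,346),interpolation=3);b=cv2.resize(b,(400,400)[:2])[:346,:310]
cv2.imwrite("pics/c9.png",cv2.convertScaleAbs(np.hstack([a,b]),alpha=1.4))
E
```

```text
17.225 [0.595 0.323 0.325] [ 3.141 -0.002  1.17 ] [ 0.201 -0.103  0.074] [-0.389 -0.655 -2.298] 0.012958027588061053 97.86975502967834
top6 [(np.int32(2100), [271.0, 216.7])]
side6 [(np.int32(229), [310.3, 211.9]), (np.int32(7), [321.6, 223.4]), (np.int32(20), [303.8, 231.4]), (np.int32(306), [336.3, 269.0])]
```

View pics/c9.png

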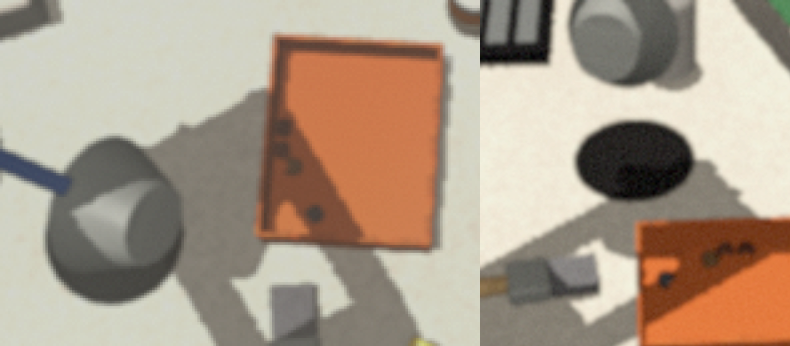

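Run:
```python
from h import *
print("bottle base approx", atz("side",(305,150),0), atz("top",(122,226),.0),"cap",atz("top",(99,215),.15))
```

```text
bottle base approx [ 6.27363079e-01  4.36497704e-01 -1.11022302e-16] [0.62947059 0.47712035 0.        ] cap [0.62252949 0.45700044 0.15      ]
```

Request:
{"name": "apply_moves", "arguments": {"series": "0 0 0 0; 0 0 0 0; 0 0 0 0; 0 0 0 0", "jaw": 1.38, "force": 40}}

```text
time: 17.82
tool_pos: [0.597, 0.3194, 0.3233]
orientation: [-3.141, 0.0, 1.168]
contact_force: [-0.3, 0.6, -1.8]
gripper_width: 0.0137
grasp_force: 12.3
```

```bash
python3 g.py
python3 - <<'E'
from h import *
for n in("top","side"): cv2.imwrite(f"pics/{n}7.png",ctrl.get_image(n)[:,:,::-1])
crops(["pics/top7.png","pics/side7.png"],[(110,195,130,100),(240,90,130,100)],"pics/c10.png",k=3)
E
```

```text
17.825 [0.597 0.319 0.323] [-3.141  0.     1.168] [ 0.077 -0.037 -0.015] [-0.292  0.601 -1.81 ] 0.013704887563767934 12.324304282665253
```

View pics/c10.png

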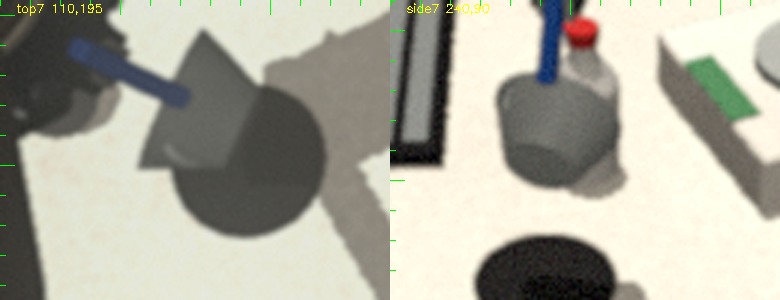

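Request:
{"name": "apply_moves", "arguments": {"series": "0 2 -4 0; 0 3.7 -8 0; 0 3.7 -10.5 0; 0 3.7 -11 0; 0 3.7 -11.8 0; 0 3.7 -11.8 0"}}

```text
time: 18.68
tool_pos: [0.5973, 0.3568, 0.2062]
orientation: [3.141, -0.001, 1.168]
contact_force: [-0.2, 0.2, -1.6]
gripper_width: 0.0137
grasp_force: 12.0
```

```bash
python3 g.py
```

```text
18.675 [0.597 0.357 0.206] [ 3.141 -0.001  1.168] [ 0.077 -0.046 -0.004] [-0.22   0.207 -1.563] 0.013657021597632515 11.955217570066452
```

Request:
{"name": "apply_moves", "arguments": {"series": "0 0 -0.3 0; -0.4 -0.9 -0.3 0; -0.8 -1.9 -0.2 0; -1.2 -2.8 -0.2 0; -1.5 -3.6 -0.2 0; -1.85 -4.45 -0.25 0; -2.35 -5.6 -0.5 0; -2.85 -6.8 -0.75 0; -2.85 -6.8 -0.75 0"}}

```text
time: 19.8
tool_pos: [0.5685, 0.2881, 0.199]
orientation: [3.141, -0.001, 1.168]
contact_force: [-1.5, -1.1, 11.3]
gripper_width: 0.0138
grasp_force: 13.5
```

```bash
python3 g.py
python3 - <<'E'
from h import *
for n in("top","side"): cv2.imwrite(f"pics/{n}8.png",ctrl.get_image(n)[:,:,::-1])
crops(["pics/top8.png","pics/side8.png"],[(140,195,130,110),(230,100,130,110)],"pics/c11.png",k=3)
E
```

```text
19.8 [0.568 0.288 0.199] [ 3.141 -0.001  1.168] [-0.148  0.478 -0.021] [-1.499 -1.071 11.343] 0.013792830668510352 13.49748507142067
```

View pics/c11.png

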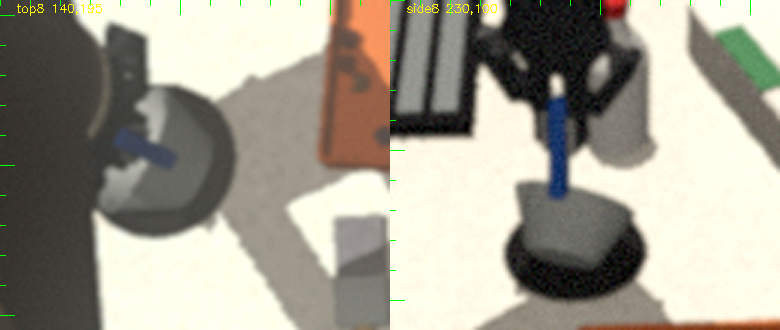

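Request:
{"name": "apply_moves", "arguments": {"series": "-0.5 -1.1 -0.3 0; -0.95 -2.25 -0.8 0; -1.4 -3.3 -1.4 0; -1.85 -4.3 -2.1 0; -2.2 -5.2 -2.9 0; -2.6 -6.1 -3.8 0; -2.9 -6.9 -4.8 0; -3.1 -7.5 -5.7 0; -3.2 -7.6 -5.9 0; -3.2 -7.6 -5.9 0"}}

```text
time: 21.15
tool_pos: [0.5364, 0.2128, 0.1388]
orientation: [-3.142, -0.0, 1.169]
contact_force: [0.1, 0.0, -2.3]
gripper_width: 0.0142
grasp_force: 7.2
```

```bash
python3 g.py
python3 - <<'E'
from h import *
for n in("top","side"): cv2.imwrite(f"pics/{n}9.png",ctrl.get_image(n)[:,:,::-1])
a,b=cv2.imread("pics/side2.png"),cv2.imread("pics/side9.png")
E
```

```text
21.15 [0.536 0.213 0.139] [-3.142 -0.     1.169] [-0.138  0.062  0.007] [ 0.074  0.007 -2.268] 0.014155264801744843 7.242744192481041
```

Request:
{"name": "apply_moves", "arguments": {"series": "0 0 -0.3 0; 0 0 -0.5 0; 0 0 -0.5 0; 0 0 -0.5 0"}}

```text
time: 21.75
tool_pos: [0.5364, 0.2129, 0.1338]
orientation: [3.142, -0.0, 1.169]
contact_force: [0.2, 0.1, -0.4]
gripper_width: 0.0141
grasp_force: 7.0
```

```bash
python3 g.py
python3 - <<'E'
from h import *
cv2.imwrite("pics/side10.png",ctrl.get_image("side")[:,:,::-1])
# compare contour: predicted rim/base ellipse for upright pan vs. grey mask; print edge rows along columns as text
im=cv2.cvtColor(cv2.imread("pics/side10.png"),cv2.COLOR_BGR2GRAY)
c=np.array([.573,.304])
for nm,r,z in(("rim",.052,.053),("base",.030,.003)):
    q=np.array([proj("side",[c[0]+r*np.cos(a),c[1]+r*np.sin(a),z]) for a in np.linspace(0,6.283,13)]);print(nm,q.min(0),q.max(0),q.mean(0))
s=im[150:206:2,262:322:2]
for row in s: print(" ".join("%3d"%v for v in row))
E
```

```text
21.75 [0.536 0.213 0.134] [ 3.142 -0.     1.169] [ 0.029 -0.024 -0.028] [ 0.151  0.141 -0.414] 0.014112251401373014 7.035284712910652
rim [267.76544357 155.21225562] [309.50074384 182.58111479] [290.28666647 168.55920493]
base [277.85372005 175.72625682] [301.24174396 191.51023325] [290.46239583 183.47389606]
 15  14  18  10  20  13  19  16  21  19   6  16  14  20  70 157 171 137  85  80  85  85  88  85  83  87  89  93 129 171
 19   6  23  23   9  21  15  10  13   6  14   1   7   1  63 153 172 164 128  94  86  89  89  89  94  94  92 112 157 171
 16  12  18  12  22  21  18  19   8  11   9  11  13   4  27 128 168 169 164 126 106 102  94  96  98 107 131 162 170 170
 20  14  12  20  13  18  19  20  12  13   4   9  13  12  13  76 155 169 173 167 163 152 141 139 143 161 166 170 170 170
 14  17  13  13  10  17  18   5  13  15  19   7  21  23  12  42 145 173 173 171 172 172 173 174 172 171 168 169 170 170
 10  16  21  21   0  18  13   8  17  16  15  17  14  16  16  30 103 154 172 169 168 171 170 173 172 170 169 172 170 171
 15  18  15  14  18  14  22  11  13  18  21  12   7  15  17  23  39  
[... 1870 characters left out ...]
  63  29  23  26  57  53  48  55  55  58  55  53  50  40  13   9  14  12  42 122 162 169 171 172 172
172 172 170 147  98  91  75  47  42  42  53  56  53  53  54  53  54  42  17  12  10  20  59 104 164 170 169 169 169 171
170 173 173 144  94  94  94  90  75  57  53  61  53  57  52  51  40  29  27  44  56  77  90 118 167 172 171 171 170 173
171 171 173 158 100  93  96  94  95  91  83  81  77  69  63  69  68  70  76  89  92  92  92 145 172 172 173 173 171 170
169 170 173 169 127  92  93  93  94  98  96  96  96  93  94  95  96  95  92  90  95  90 108 156 169 172 169 172 172 170
170 169 170 172 168 127  97  94  96  97  93  97  93  97  96  93  95  97  95  93  92 110 156 170 170 171 172 170 171 172
```

Request:
{"name": "apply_moves", "arguments": {"series": "0 0 0 0; 0 0 0 0; 0 0 0 0; 0 0 0 0", "jaw": 2.2}}

```text
time: 22.3
tool_pos: [0.5363, 0.2128, 0.1339]
orientation: [3.142, -0.0, 1.169]
contact_force: [0.8, -0.4, 0.2]
gripper_width: 0.0217
grasp_force: 0.0
```

Request:
{"name": "apply_moves", "arguments": {"series": "0 0 0 0; 0 0 3 0; 0 0 7 0; 0 0 11 0; 0 0 14 0; -1 -6 14 0; -3 -12 14 0; -5 -18 14 0; -7 -18 14 0; -7 -18 14 0", "jaw": 6}}

```text
time: 23.55
tool_pos: [0.4652, 0.0321, 0.274]
orientation: [-3.141, 0.0, 1.167]
contact_force: [0.0, -0.1, -0.0]
gripper_width: 0.0603
grasp_force: 0.0
```

```bash
python3 g.py
cat > pan.py <<'E'
from h import *
for n in("top","side"): cv2.imwrite(f"pics/{n}11.png",ctrl.get_image(n)[:,:,::-1])
for n,(x,y,w,h) in(("top",(160,218,55,60)),("side",(264,155,50,45))):
    a=cv2.imread(f"pics/{n}0.png");b=cv2.imread(f"pics/{n}11.png")
    r=cv2.matchTemplate(b[y-20:y+h+20,x-20:x+w+20],a[y:y+h,x:x+w],cv2.TM_CCOEFF_NORMED);print(n,cv2.minMaxLoc(r))
    # handle blob
    m=cv2.inRange(cv2.cvtColor(b,cv2.COLOR_BGR2HSV),(105,110,50),(130,255,255))
    k,l,st,ce=cv2.connectedComponentsWithStats(m);print([(st[i].tolist(),ce[i].round(1).tolist()) for i in range(1,k) if 12<st[i][4]<300])
E
python3 pan.py
```

```text
23.55 [0.465 0.032 0.274] [-3.141  0.     1.167] [ 0.014 -0.003 -0.018] [ 0.043 -0.066 -0.026] 0.06027213511917624 0.0
top (0.059333160519599915, 0.7552862167358398, (29, 40), (20, 20))
[([362, 213, 5, 10, 29], [364.4, 216.6]), ([409, 299, 3, 12, 23], [409.8, 305.0])]
side (-0.29585087299346924, 0.4657156765460968, (14, 40), (19, 22))
[([269, 190, 13, 9, 65], [274.6, 194.5]), ([334, 300, 14, 15, 176], [339.8, 307.0]), ([325, 302, 5, 11, 27], [327.0, 306.7]), ([231, 364, 17, 25, 150], [240.4, 380.0])]
```

Request:
{"name": "apply_moves", "arguments": {"series": "-1 -10 4 -0.2; -3 -25 4 -0.4; -3 -25 4 -0.5; -3 -25 4 -0.6; -3 -25 4 -0.6; -3 -25 4 -0.6"}}

```text
time: 24.4
tool_pos: [0.4369, -0.2173, 0.3137]
orientation: [-3.141, -0.0, 0.569]
contact_force: [0.9, 0.2, -0.5]
gripper_width: 0.0602
grasp_force: 0.0
```

```bash
cat pan.py > p2.py
cat >> p2.py <<'E'
for n,(x0,x1,y0,y1,st) in(("top",(160,240,222,282,2)),("side",(258,322,154,208,2))):
    g=cv2.cvtColor(cv2.imread(f"pics/{n}11.png"),cv2.COLOR_BGR2GRAY);print(n)
    for y in range(y0,y1,2): print(y,"".join(" .:-=+*#%@"[min(9,int(v)//19)] for v in g[y,x0:x1]))
E
python3 g.py; python3 p2.py
```

```text
24.4 [ 0.437 -0.217  0.314] [-3.141 -0.     0.569] [ 0.046 -0.048 -0.014] [ 0.89   0.215 -0.518] 0.060191868973201376 0.0
top (-0.12561239302158356, 0.742592990398407, (35, 40), (20, 20))
[([351, 213, 15, 10, 140], [358.1, 217.8]), ([354, 228, 10, 2, 20], [358.5, 228.5]), ([222, 259, 20, 9, 59], [231.7, 262.8]), ([409, 299, 4, 12, 24], [409.9, 304.8])]
side (-0.07783176004886627, 0.7463375329971313, (23, 39), (18, 25))
[([268, 190, 14, 9, 89], [274.0, 194.3]), ([334, 300, 14, 15, 173], [339.8, 307.0]), ([326, 302, 4, 10, 25], [327.1, 306.7]), ([230, 364, 18, 25, 152], [240.2, 380.1])]
top
222 %%%%%%%%%%%%%%%%%%%%%%%%%%%%############%%%%%%%%%%%%%%%%%%%%%%%%%%%%%%%%%%%%%%%%
224 %%%%%%%%%%%%%%%%%%%%%%##**+==-----------=+*##%%%%%%%%%%%%%%%%%%%%%%%%%%%%%%%%%%%
226 %%%%%%%%%%%%%%%%%%%#*+=----------------------=+*#%%%%%%%%%%%%%%%%%%%%%%%%%%%%%%%
228 %%%%%%%%%%%%%%%%#*+=----------------------====--=+*#%%%%%%%%%%%%%%%%%%%%%%%%%%%%
230 %%%%%%%%%%%%%%#+=-----------------=++**+++++===++++*#%%%%%%%%%%%%%%%%%%%%%%%%%%%
232 %%%%%%%%%%%%#*=---------------==+++++=============+++**######%%%%%%%%%%%%%%
[... 3213 characters left out ...]
..=#@@@@@@
188 @@@@@@@@@@#*++===++*##%#%##############*++*+=:.........-*%@@@@@@
190 @@@@@@@@@%*=====-=+*########%##########*+==-..  .....:-*%@@@@@@@
192 @@@@@@@@@#+----:..::---+*########***++=--::.    .. .:+#@@@@@@@@@
194 @@@@@@@@%*=---:........:-========-----:-::. .    .-+#%@@@@@@@@@@
196 @@@@@@@@%+----:........::-------------::..   .::-+#%@@@@@@@@@@@@
198 @@@@@@@@@%*+==---:::::.::-----------:::..::--==++*#@@@@@@@@@@@@@
200 @@@@@@@@@@%#+++++++++==-----------=======++++++++*%@@@@@@@@@@@@@
202 @@@@@@@@@@@%*++++++++++++++++==+++++++++++++++++*#@@@@@@@@@@@@@@
204 @@@@@@@@@@@@%*+++++++++++++*++++++++++++++++++*%@@@@@@@@@@@@@@@@
206 @@@@@@@@@@@@@%#*++++++++**++++++++++++++++++*#%@@@@@@@@@@@@@@@@@
```

Run:
```python
from h import *
im=cv2.imread("pics/top11.png");g=cv2.cvtColor(im,cv2.COLOR_BGR2GRAY)
m=np.zeros_like(g);m[240:268,192:224]=(g[240:268,192:224]>122)*255
k,l,st,ce=cv2.connectedComponentsWithStats(m);i=1+np.argmax(st[1:,4]);print(st[i],ce[i],atz("top",ce[i],.007))
g0=cv2.cvtColor(cv2.imread("pics/top0.png"),cv2.COLOR_BGR2GRAY)
# mat circle: dark rim points on left side by gradient
pts=[]
for y in range(228,270,2):
    r=g[y,160:200].astype(int);j=np.where(r<105)[0]
    if len(j): pts.append(atz("top",(160+j[0]-.5,y),.003)[:2])
pts=np.array(pts);A=np.c_[2*pts,np.ones(len(pts))];s=np.linalg.lstsq(A,(pts**2).sum(1),rcond=None)[0];print("mat",s[:2],np.sqrt(s[2]+s[0]**2+s[1]**2))
print("tip0",atz("top",(230.5,265),.103),"handle blob old/new",atz("top",(216.2,259.2),.08),atz("top",(231.7,262.8),.08))
```

```text
[196 243  24  23 430] [207.56046512 253.8627907 ] [0.55748418 0.26860543 0.007     ]
mat [0.57323217 0.30732483] 0.05946963553472122
tip0 [0.51969843 0.19469759 0.103     ] handle blob old/new [0.53545871 0.23072151 0.08      ] [0.52697346 0.19685534 0.08      ]
```

Request:
{"name": "apply_moves", "arguments": {"series": "4 15 -2 0.3; 8.8 39.5 -3 0.6; 8.8 39.5 -3 0.6; 8.8 39.5 -3 0.6; 8.8 39.5 -3 0.6; 8.8 39.5 -3 0.6; 8.8 39.5 -6 0.6; 8.8 39.5 -6 0.6; 8.8 39.5 -6 0.6", "jaw": 6}}

```text
time: 25.62
tool_pos: [0.5237, 0.1786, 0.254]
orientation: [-3.141, 0.0, 1.171]
contact_force: [0.0, -0.4, -0.0]
gripper_width: 0.0604
grasp_force: 0.0
```

```bash
python3 g.py
```

```text
25.625 [0.524 0.179 0.254] [-3.141  0.     1.171] [-0.055  0.052 -0.01 ] [ 0.009 -0.411 -0.021] 0.06035763911661128 0.0
```

Down to grip height, close firmly, lift 2 cm, carry to the mat centre, set down.

Request:
{"name": "apply_moves", "arguments": {"series": "0.1 0 -5 0; 0.1 0 -9 0; 0.1 0 -11.5 0; 0.1 0 -11.5 0; 0.1 0 -11.5 0"}}

```text
time: 26.25
tool_pos: [0.526, 0.1776, 0.1403]
orientation: [3.14, -0.001, 1.168]
contact_force: [0.1, -0.3, -0.4]
gripper_width: 0.0598
grasp_force: 0.0
```

Request:
{"name": "apply_moves", "arguments": {"series": "0 0 0 0; 0 0 0 0; 0 0 0 0; 0 0 0 0; 0 0 0 0; 0 0 0 0; 0 0 1 0; 0 0 2 0; 0 0 2 0; 0 0 2 0", "jaw": 0, "force": 100}}

```text
time: 27.5
tool_pos: [0.5252, 0.1777, 0.1589]
orientation: [3.141, -0.0, 1.169]
contact_force: [-0.8, 0.4, -1.6]
gripper_width: 0.0127
grasp_force: 97.3
```

Request:
{"name": "apply_moves", "arguments": {"series": "0.4 1.1 0 0; 0.9 2.3 0 0; 1.3 3.5 0 0; 1.3 3.5 0 0; 1.3 3.5 -1 0; 1.3 3.5 -1.6 0; 1.3 3.5 -1.6 0; 1.3 3.5 -1.6 0"}}

```text
time: 28.5
tool_pos: [0.5383, 0.2126, 0.1429]
orientation: [-3.142, 0.0, 1.169]
contact_force: [0.4, -0.1, -2.4]
gripper_width: 0.0128
grasp_force: 97.2
```

```bash
python3 g.py
```

```text
28.5 [0.538 0.213 0.143] [-3.142  0.     1.169] [-0.191  0.069  0.016] [ 0.361 -0.086 -2.4  ] 0.012756439099818878 97.21995949745178
```

Request:
{"name": "apply_moves", "arguments": {"series": "0 0 -0.2 0; 0 0 -0.4 0; 0 0 -0.4 0; 0 0 -0.4 0"}}

```text
time: 29.0
tool_pos: [0.5386, 0.2127, 0.1395]
orientation: [3.141, -0.001, 1.169]
contact_force: [-1.5, -2.6, 8.5]
gripper_width: 0.0129
grasp_force: 98.9
```

Request:
{"name": "apply_moves", "arguments": {"series": "0 0 0 0; 0 0 0 0; 0 0 0 0; 0 0 0 0", "jaw": 2}}

```text
time: 29.5
tool_pos: [0.5383, 0.2128, 0.1388]
orientation: [-3.142, 0.0, 1.169]
contact_force: [0.7, -0.5, 0.3]
gripper_width: 0.02
grasp_force: 0.0
```

Request:
{"name": "apply_moves", "arguments": {"series": "0 0 0 0; 0 0 0 0; 0 0 5 0; 0 0 11 0; 0 0 14 0; -4 -15 14 -0.2; -10 -43 16 -0.5; -10 -43 16 -0.5; -10 -43 16 -0.5; -10 -43 16 -0.5", "jaw": 6}}

```text
time: 30.75
tool_pos: [0.4663, -0.0929, 0.2924]
orientation: [3.141, -0.0, 0.669]
contact_force: [1.8, -0.9, -0.3]
gripper_width: 0.0598
grasp_force: 0.0
```

Request:
{"name": "apply_moves", "arguments": {"series": "0 -5 0 0; 0 -5 0 0; 0 -5 0 0; 0 -5 0 0"}}

```text
time: 31.25
tool_pos: [0.4669, -0.1401, 0.292]
orientation: [-3.141, 0.0, 0.67]
contact_force: [-0.2, -0.3, -1.0]
gripper_width: 0.0598
grasp_force: 0.0
```

```bash
python3 g.py
cat >> h.py <<'E'
def grab(tag):
    for n in("top","side"): cv2.imwrite(f"pics/{n}{tag}.png",ctrl.get_image(n)[:,:,::-1])
def blob(tag,n,lo,hi,box,s=110,v=50):
    x,y,w,h=box;b=cv2.imread(f"pics/{n}{tag}.png")[y:y+h,x:x+w]
    m=cv2.inRange(cv2.cvtColor(b,cv2.COLOR_BGR2HSV),(lo,s,v),(hi,255,255))
    return [(c[0],c[1],a) for c,a in ((cv2.minAreaRect(q)[:],cv2.contourArea(q)) for q in [max([np.argwhere(m)[:,::-1].astype(np.float32)],key=len)])] if 0 else m
E
python3 - <<'E'
from h import *
grab(12);g=cv2.cvtColor(cv2.imread("pics/top12.png"),cv2.COLOR_BGR2GRAY)
for y in range(224,280,2): print(y,"".join(" .:-=+*#%@"[min(9,int(v)//19)] for v in g[y,160:240]))
m=np.zeros_like(g);m[238:268,180:224]=(g[238:268,180:224]>122)*255
k,l,st,ce=cv2.connectedComponentsWithStats(m);i=1+np.argmax(st[1:,4]);print(st[i],ce[i],atz("top",ce[i],.007))
E
```

```text
31.25 [ 0.467 -0.14   0.292] [-3.141  0.     0.67 ] [ 0.005 -0.013 -0.019] [-0.22  -0.284 -0.974] 0.059783379936011634 0.0
224 %%%%%%%%%%%%%%%%%%%%###**++++++++++*++===+*##%%%%%%%%%%%%%%%%%%%%%%%%%%%%%%%%%%%
226 %%%%%%%%%%%%%%%%##*+++========+=++++++++++=--=+*#%%%%%%%%%%%%%%%%%%%%%%%%%%%%%%%
228 %%%%%%%%%%%%%##*+============+=+++++++++++++=---=+*%%%%%%%%%%%%%%%%%%%%%%%%%%%%%
230 %%%%%%%%%%%#*+===============+++++++++++++++++=-:--+*%%%%%%%%%%%%%%%%%%%%%%%%%%%
232 %%%%%%%%%%#+=================+===+++++++++++++++--:--=*%%%%%%%%%%%%%%%%%%%%%%%%%
234 %%%%%%%%#*+=====================+++++++++++++++++---:-=+#%%%%%%%%%%%%%%%%%%%%%%%
236 %%%%%%%#*+==================+++*******+++++++++++=------+#%%%%%%%%%%%%%%%%%%%%%%
238 %%%%%%#*+================++*############**++++++++=------+#%%%%%%%%%%%%%%%%%%%%%
240 %%%%%%#+===============+**#################*++++++=------=*%%%%%%%%%%%%%%%%%%%%%
242 %%%%%#*===============+*####################*++++++=------+#%%%%%%%%%%%%%%%%%%%%
244 %%%%%#+==============+*######################*+++*+=------=*%%%%%%%%%%%%%%%%%%%%
246 %%%%%#+==============+################
[... 787 characters left out ...]
%%%%%%%%%%%%@%%%##**
266 %%%%%%%%%%%%#*=--=++++++++++++++++++=------------=+#%%%%%%%%%%%%%%%%%%%%%%%%%%%%
268 %%%%%%%%%%%%%%#*=-----=========----------------=+#%%%@%%%%%%%%%%%%%%%%%%%%%%%%%%
270 %%%%%%%%%%%%%%%%##+==----------------------=+*#%%%%%%%%%%%%%%%%%%%%%%%%%%%%%%%%%
272 %%%%%%%%%%%%%%%%%%%%##*+=-------------==+*#%%%%%%%%%%%%%%%%%%%%%%%%%%%%%%%%%%%%%
274 %%%%%%%%%%%%%%%%%%%%%@%%%####******##%%%%%%%%%%%%%%%%%%%%%%%%%%%%%%%%%%%%%%%%%%%
276 %%%%%%%%%%%%%%%%%%%%%%%%%%%%%%%%%%%%%@%%%%%%%%%%%%%@%%%%%%%%%%%%%%%%%%%%%%%%%%%%
278 %%%%%%%%%%%%%%%%%%%%%%%%%%%%%%%%%%%%%%%%%%%%%%%%%%%%%%%%%%%%%%%%%%%%%%%%%%%%%%%%
[182 238  24  22 424] [193.22169811 247.93396226] [0.57218086 0.30275045 0.007     ]
```

```bash
cat > blk.py <<'E'
import sys
from h import *
tag=sys.argv[1]
if len(sys.argv)>2: grab(tag)
np.set_printoptions(precision=4,suppress=True)
H=dict(blue=(100,130),green=(45,88),yellow=(20,38))
for c,(lo,hi) in H.items():
    R={}
    for n in("top","side"):
        hsv=cv2.cvtColor(cv2.imread(f"pics/{n}{tag}.png"),cv2.COLOR_BGR2HSV)
        m=cv2.inRange(hsv,(lo,90 if c!="yellow" else 80,50),(hi,255,255))
        if n=="top": m[:275]=0;m[330:]=0;m[:,:280]=0;m[:,450:]=0
        else: m[:245]=0;m[420:]=0;m[:,:210]=0;m[:,275:]=0
        p=np.argwhere(m)[:,::-1].astype(np.float32)
        if len(p)<15: print(c,n,"none",len(p));continue
        r=cv2.minAreaRect(cv2.convexHull(p));q=np.array([atz(n,v,.022)[:2] for v in cv2.boxPoints(r)])
        e=q[1]-q[0];f=q[2]-q[1];L=e if np.hypot(*e)>np.hypot(*f) else f
        print(c,n,"px",np.round(r[0],1),"ctr",q.mean(0),"ang",round(np.degrees(np.arctan2(L[1],L[0]))%180,1),"n",len(p))
E
python3 blk.py 0; python3 blk.py 12
```

```text
blue top px [417.6 305.6] ctr [ 0.4288 -0.2136] ang 80.9 n 55
blue side px [239.  375.5] ctr [ 0.4329 -0.2215] ang 87.9 n 182
green top none 0
green side px [243.  312.7] ctr [ 0.4442 -0.0858] ang 148.8 n 85
yellow top px [310.5 296. ] ctr [0.4546 0.0281] ang 62.6 n 118
yellow side px [252.6 339.7] ctr [ 0.4606 -0.1293] ang 89.7 n 231
blue top none 6
blue side px [239.  375.5] ctr [ 0.4329 -0.2215] ang 87.9 n 180
green top none 2
green side px [243.2 312.9] ctr [ 0.4446 -0.0865] ang 148.8 n 109
yellow top px [310.5 296. ] ctr [0.4546 0.0281] ang 62.6 n 117
yellow side px [253.9 339.8] ctr [ 0.4627 -0.1297] ang 90.9 n 156
```

Request:
{"name": "apply_moves", "arguments": {"series": "-0.9 8 -2 0.2; -0.9 16.6 -8 0.43; -0.9 16.6 -12 0.43; -0.9 16.6 -12 0.43; -0.9 16.6 -12 0.43; -0.9 16.6 -17 0.43; -0.9 16.6 -19 0.43; -0.9 16.6 -21.1 0.43; -0.9 16.6 -21.1 0.43; -0.9 16.6 -21.1 0.43", "jaw": 6}}

```text
time: 32.6
tool_pos: [0.4586, 0.0247, 0.0821]
orientation: [3.14, -0.001, 1.099]
contact_force: [-0.6, -0.3, 0.2]
gripper_width: 0.06
grasp_force: 0.0
```

```bash
python3 g.py
```

```text
32.6 [0.459 0.025 0.082] [ 3.14  -0.001  1.099] [ 0.008  0.005 -0.028] [-0.569 -0.252  0.243] 0.06004866008128383 0.0
```

Request:
{"name": "apply_moves", "arguments": {"series": "0 0 0 0; 0 0 0 0; 0 0 0 0; 0 0 0 0; 0 0 0 0; 0 0 0 0; 0 0 3 0; 0 0 7 0; 0 0 10 0; 0 0 10 0", "jaw": 0, "force": 40}}

```text
time: 33.85
tool_pos: [0.4591, 0.0249, 0.1833]
orientation: [3.138, -0.002, 1.099]
contact_force: [-0.3, 1.0, -0.2]
gripper_width: 0.0289
grasp_force: 41.4
```

```bash
python3 g.py
```

```text
33.85 [0.459 0.025 0.183] [ 3.138 -0.002  1.099] [ 0.016 -0.099  0.005] [-0.262  0.979 -0.243] 0.028851020787072513 41.39366626739502
```

Request:
{"name": "apply_moves", "arguments": {"series": "6 -6 0 0.15; 12 -12 0 0.3; 18 -18 0 0.466; 18 -24.3 0 0.466; 18 -24.3 0 0.466; 18 -24.3 0 0.466; 18 -24.3 -4 0.466; 18 -24.3 -7.5 0.466; 18 -24.3 -7.5 0.466; 18 -24.3 -7.5 0.466"}}

```text
time: 35.1
tool_pos: [0.6382, -0.2178, 0.1068]
orientation: [3.141, 0.0, 1.565]
contact_force: [0.4, 0.4, -0.5]
gripper_width: 0.0289
grasp_force: 41.3
```

```bash
python3 g.py
python3 - <<'E'
from h import *
grab(13)
hsv=cv2.cvtColor(cv2.imread("pics/side13.png"),cv2.COLOR_BGR2HSV);m=cv2.inRange(hsv,(20,80,50),(38,255,255))[330:390,315:380]
for y in range(0,60,2): print(330+y,"".join("#" if v else "." for v in m[y]))
p=proj("side",[.6383,-.2181,.0105+.022+.006+.01]);print(p)
E
```

```text
35.1 [ 0.638 -0.218  0.107] [3.141 0.    1.565] [-0.009 -0.004 -0.025] [ 0.353  0.391 -0.481] 0.02887083985450218 41.329461336135864
330 .................................................................
332 .................................................................
334 .................................................................
336 .................................................................
338 .................................................................
340 .................................................................
342 .................................................................
344 .................................#########.......................
346 .................................###########.....................
348 .........................................####....................
350 .........................................####....................
352 .............................##..........#####...................
354 ..............................#...........####...................
356 ..............................##...........###.......
[... 460 characters left out ...]
##....################....................
372 .....................##......################....................
374 ..............................#############......................
376 .................................................................
378 .................................................................
380 .................................................................
382 .................................................................
384 .................................................................
386 .................................................................
388 .................................................................
[350.08920996 354.00159882]
```

Request:
{"name": "apply_moves", "arguments": {"series": "0 0 -0.8 0; 0 0 -1.1 0; 0 0 -1.4 0; 0 0 -1.6 0; 0 0 -1.6 0"}}

```text
time: 35.83
tool_pos: [0.6381, -0.2184, 0.0899]
orientation: [3.141, 0.0, 1.565]
contact_force: [0.7, -5.2, -1.4]
gripper_width: 0.0284
grasp_force: 41.3
```

```bash
python3 g.py
```

```text
35.825 [ 0.638 -0.218  0.09 ] [3.141 0.    1.565] [-1.017 -0.236  0.035] [ 0.66  -5.222 -1.357] 0.028393097763920728 41.34380221366882
```

Request:
{"name": "apply_moves", "arguments": {"series": "0 -0.1 0 0; 0 -0.1 -0.15 0; 0 -0.1 -0.35 0; 0 -0.1 -0.35 0"}}

```text
time: 36.33
tool_pos: [0.6379, -0.2189, 0.088]
orientation: [3.142, -0.0, 1.565]
contact_force: [-6.7, 3.3, 25.9]
gripper_width: 0.029
grasp_force: 44.4
```

```bash
python3 g.py
```

```text
36.325 [ 0.638 -0.219  0.088] [ 3.142 -0.     1.565] [ 0.463  1.425 -0.006] [-6.715  3.301 25.852] 0.028991800592992483 44.40672039985657
```

Request:
{"name": "apply_moves", "arguments": {"series": "0 0 0.2 0; 0 0 0.2 0; 0 0 0.2 0; 0 0 0.2 0; 0 0 0.2 0; 0 0 5 0; 0 0 10 0; -10 -2 14 0; -20 -3 16 0; -20 -3 16 0", "jaw": 5}}

```text
time: 37.58
tool_pos: [0.4591, -0.2461, 0.2411]
orientation: [3.141, 0.0, 1.565]
contact_force: [0.3, -1.4, 1.0]
gripper_width: 0.0499
grasp_force: 0.0
```

```bash
python3 g.py
cat > seat.py <<'E'
import sys
from h import *
tag,c=sys.argv[1:3];grab(tag)
lo,hi=dict(blue=(100,130),green=(40,90),yellow=(20,38))[c];y0=dict(blue=-.0881,green=-.1531,yellow=-.2181)[c]
for n in("top","side"):
    im=cv2.imread(f"pics/{n}{tag}.png");u,v=proj(n,[.6383,y0,.028]).astype(int);x,y=u-18,v-18
    h=cv2.cvtColor(im[y:y+36,x:x+36],cv2.COLOR_BGR2HSV)
    print(n,"origin",x,y,"pred corners",[(proj(n,[.6383+a*.015,y0+b*.022,.028])-[x,y]).round(1).tolist() for a,b in((1,1),(1,-1),(-1,-1),(-1,1))])
    for r in h: print("".join("#" if lo<=q[0]<=hi and q[1]>70 else ("W" if q[1]<50 and q[2]>120 else ".") for q in r))
E
python3 seat.py 14 yellow
```

```text
37.575 [ 0.459 -0.246  0.241] [3.141 0.    1.565] [-0.031 -0.026  0.041] [ 0.339 -1.381  1.033] 0.04988693071687031 0.0
top origin 397 196 pred corners [[8.3, 12.3], [27.2, 11.9], [27.9, 24.5], [9.0, 24.9]]
WWWWWWWWWWWWWWWWWWWWWWWWWWWWWWWWWWWW
WWWWWWWWWWWWWWWWWWWWWWWWWWWWWWWWWWWW
WWWWWWWWWWWWWWWWWWWWWWWWWWWWWWWWWWWW
WWWWWWWWWWWWWWWWWWWWWWWWWWWWWWWWWWWW
WWWWWWWWWWWWWWWWWWWWWWWWWWWWWWWWWWWW
WWWWWWWWWWWWWWWWWWWWWWWWWWWWWWWWWWWW
WWWWWWWWWWWWWWWWWWWWWWWWWWWWWWWWWWWW
WWWWWWWWWWWWWWWWWWWWWWWWWWWWWWWWWWWW
WWWWWWWWWWWWWWWWWWWWWWWWWWWWWWWWWWWW
WWWWWWWWWWWWWWWWWWWWWWWWWWWWWWWWWWWW
WWWWWWWWWWWWWWWWWWWWWWWWWWWWWWWWWWWW
WWWWWWWWWWWWWWWWWWWWWWWWWWWWWWWWWWWW
WWWWWWWWWWWWWWWWWWWWWWWWWWWWWWWWWWWW
WWWWWWWWWWWWWWWWWWWWWW....WWWWWWWWWW
WWWWWWWW##################.WWWWWWWWW
WWWWWWW.###################WWWWWWWWW
WWWWWWW.###.WWWWWWWWWWW.###WWWWWWWWW
WWWWWWW.###.WWWWWW.WWWW.###WWWWWWWWW
WWWWWWW.###.WWWWW...WWW.###WWWWWWWWW
WWWWWWW.###.WWWWW...WW..###WWWWWWWWW
WWWWWWWW###.WWWWW...WW..###WWWWWWWWW
WWWWWWWW###.WWWWW..WWW.W###WWWWWWWWW
WWWWWWWW###.WWWWWWWWWWWW###WWWWWWWWW
WWWWWWW.####..WWWWWWWWW.###WWWWWWWWW
WWWWW
[... 1157 characters left out ...]
.####WWWW###.WWWWWWWWW.##.WWWWWWWW
WW#####.WWW###.WWWWWWWWW.###WWWWWWWW
WW.####.WWW###.WWWWWWWWWW.##WWWWWWWW
WW.#####WWW.###WWWWWWWWWW.##WWWWWWWW
WWW#####WWW.###.WWWWWWWWW.##.WWWWWWW
WWW#####WWWW###.WWWWWWWWW.##.WWWWWWW
WWW#####WWWW###.WWWWWWWWWW###WWWWWWW
WWW#####.WWW###.WWWWWWWWW.###WWWWWWW
WWW.####.WWW####.WWWW...#####WWWWWWW
WWW.#####WWW#################WWWWWWW
WWWW#####WWW.################.WWWWWW
WWWW#####WWWW################.WWWWWW
WWWW#####WWWW################WWWWWWW
WWWW#####WWWW################WWWWWWW
WWWWW..WWWWWW.###############WWWWWWW
WWWWWWWWWWWWW.##############.WWWWWWW
WWWWWWWWWWWWWW######...WWWWWWWWWWWWW
WWWWWWWWWWWWWWWWWWWWWWWWWWWWWWWWWWWW
WWWWWWWWWWWWWWWWWWWWWWWWWWWWWWWWWWWW
```

Request:
{"name": "apply_moves", "arguments": {"series": "0.8 17.6 0 0.484; 0.8 17.6 0 0.484; 0.8 17.6 -6 0.484; 0.8 17.6 -12.5 0.484; 0.8 17.6 -12.5 0.484; 0.8 17.6 -12.5 0.484", "jaw": 6}}

```text
time: 38.42
tool_pos: [0.4684, -0.0697, 0.1145]
orientation: [-3.14, -0.002, 2.049]
contact_force: [0.9, 0.2, 0.0]
gripper_width: 0.06
grasp_force: 0.0
```

```bash
python3 g.py
```

```text
38.425 [ 0.468 -0.07   0.114] [-3.14  -0.002  2.049] [ 0.032 -0.005  0.006] [0.923 0.19  0.045] 0.06002973630469429 0.0
```

Request:
{"name": "apply_moves", "arguments": {"series": "-2.2 -0.3 0 0; -2.2 -0.3 0 0; -2.2 -0.3 0 0"}}

```text
time: 38.8
tool_pos: [0.4481, -0.0735, 0.1165]
orientation: [3.14, 0.002, 2.048]
contact_force: [-0.5, -0.1, 1.0]
gripper_width: 0.0602
grasp_force: 0.0
```

```bash
python3 g.py; python3 blk.py 15 g | grep -v yellow
```

```text
38.8 [ 0.448 -0.074  0.117] [3.14  0.002 2.048] [ 0.065 -0.016  0.019] [-0.534 -0.073  1.012] 0.0602321453926729 0.0
blue top none 0
blue side px [238.8 375.6] ctr [ 0.4326 -0.2216] ang 83.3 n 193
green top none 0
green side px [244.8 309.3] ctr [ 0.4482 -0.0779] ang 115.5 n 126
```

Request:
{"name": "apply_moves", "arguments": {"series": "-0.1 0 -1.5 0; -0.1 0 -3.5 0; -0.1 0 -3.5 0; -0.1 0 -3.5 0"}}

```text
time: 39.4
tool_pos: [0.4462, -0.0731, 0.081]
orientation: [3.141, 0.0, 2.049]
contact_force: [0.1, -1.1, 0.6]
gripper_width: 0.0599
grasp_force: 0.0
```

Request:
{"name": "apply_moves", "arguments": {"series": "0 0 0 0; 0 0 0 0; 0 0 0 0; 0 0 0 0; 0 0 0 0; 0 0 0 0; 0 0 3 0; 0 0 7 0; 0 0 10 0; 0 0 10 0", "jaw": 0, "force": 40}}

```text
time: 40.65
tool_pos: [0.447, -0.0733, 0.1827]
orientation: [3.138, 0.003, 2.049]
contact_force: [-0.3, 1.1, -0.6]
gripper_width: 0.0288
grasp_force: 40.9
```

```bash
python3 g.py
```

```text
40.65 [ 0.447 -0.073  0.183] [3.138 0.003 2.049] [-0.001 -0.008  0.037] [-0.296  1.133 -0.567] 0.028764663203997107 40.86540162563324
```

Request:
{"name": "apply_moves", "arguments": {"series": "6 -2 0 -0.15; 12 -4 0 -0.3; 19.2 -8.1 0 -0.484; 19.2 -8.1 0 -0.484; 19.2 -8.1 0 -0.484; 19.2 -8.1 -4 -0.484; 19.2 -8.1 -7.5 -0.484; 19.2 -8.1 -7.5 -0.484; 19.2 -8.1 -7.5 -0.484"}}

```text
time: 41.78
tool_pos: [0.6378, -0.1539, 0.1065]
orientation: [3.141, 0.0, 1.565]
contact_force: [-0.1, -0.3, -0.5]
gripper_width: 0.029
grasp_force: 40.8
```

Request:
{"name": "apply_moves", "arguments": {"series": "0 0 -0.8 0; 0 0 -1.1 0; 0 0 -1.4 0; 0 0 -1.6 0; 0 0 -1.6 0"}}

```text
time: 42.4
tool_pos: [0.6378, -0.1542, 0.0895]
orientation: [-3.141, 0.0, 1.565]
contact_force: [0.3, -1.5, -1.1]
gripper_width: 0.0289
grasp_force: 40.8
```

```bash
python3 g.py
```

```text
42.4 [ 0.638 -0.154  0.089] [-3.141  0.     1.565] [-0.172  0.027 -0.007] [ 0.336 -1.491 -1.131] 0.02894157247679534 40.796114802360535
```

Request:
{"name": "apply_moves", "arguments": {"series": "0 -0.05 -0.1 0; 0 -0.05 -0.25 0; 0 -0.05 -0.25 0; 0 -0.05 -0.25 0"}}

```text
time: 42.9
tool_pos: [0.6379, -0.1546, 0.0873]
orientation: [3.141, 0.0, 1.565]
contact_force: [-0.8, 0.4, 5.0]
gripper_width: 0.0289
grasp_force: 41.5
```

Request:
{"name": "apply_moves", "arguments": {"series": "0 0 0.1 0; 0 0 0.1 0; 0 0 0.1 0; 0 0 0.1 0; 0 0 0.1 0; 0 0 5 0; 0 0 9 0; -8 -2 9 -0.1; -14 -4 9 -0.14; -14 -4 9 -0.14", "jaw": 5}}

```text
time: 44.15
tool_pos: [0.4945, -0.1948, 0.1772]
orientation: [-3.14, -0.0, 1.423]
contact_force: [0.5, 0.1, 1.2]
gripper_width: 0.0502
grasp_force: 0.0
```

```bash
python3 g.py; python3 seat.py 16 green | cut -c1-40 ; python3 blk.py 16 | grep blue
```

```text
44.15 [ 0.495 -0.195  0.177] [-3.14  -0.     1.423] [-0.037 -0.017  0.007] [0.506 0.14  1.222] 0.050242933577254 0.0
top origin 369 196 pred corners [[8.4, 1
WWWWWWWWWWWWWWWWWWWWWWWWWWWWWWWWWWWW
WWWWWWWWWWWWWWWWWWWWWWWWWWWWWWWWWWWW
WWWWWWWWWWWWWWWWWWWWWWWWWWWWWWWWWWWW
WWWWWWWWWWWWWWWWWWWWWWWWWWWWWWWWWWWW
WWWWWWWWWWWWWWWWWWWWWWWWWWWWWWWWWWWW
WWWWWWWWWWWWWWWWWWWWWWWWWWWWWWWWWWWW
WWWWWWWWWWWWWWWWWWWWWWWWWWWWWWWWWWWW
WWWWWWWWWWWWWWWWWWWWWWWWWWWWWWWWWWWW
WWWWWWWWWWWWWWWWWWWWWWWWWWWWWWWWWWWW
WWWWWWWWWWWWWWWWWWWWWWWWWWWWWWWWWWWW
WWWWWWWWWWWWWWWWWWWWWWWWWWWWWWWWWWWW
WWWWWWWWWWWWWWWWWWWWWWWWWWWWWWWWWWWW
WWWWWWWWWWWWWWWWWWWWWWWWWWWWWWWWWWWW
WWWWWWWWWWWWWWWWWWWWWWWWWWWWWWWWWWWW
WWWWWWWWWWWWWWWWWWWWWWWWWWWWWWWWWWWW
WWWWWWWWW.#.............##WWWWWWWWW.
WWWWWWWW.##.WWWWWWWWWWW..#.WWWWWWWW.
WWWWWWWW.#.WWWWWWWWWWWWW.#.WWWWWWWW.
WWWWWWWW.#.WWWWWWWWWWWWWW#.WWWWWWWW.
WWWWWWWW.#.WWWWWWWWWWWWWW#.WWWWWWWW.
WWWWWWWWW#.WWWWWWWWWWWWWW#.WWWWWWWW.
WWWWWWWWW#.WWWWWWWWWWWWWW#.WWWWWWWWW
WWWWWWWWW#.WWWWWWWWWWWWWW#.WWWWWWWWW
WWWWWWWWW##WWWWWWWWWWWWWW..WWWWWWWWW
WWWWWWWWW##.WWWWWWWWWWWW.#.WWWWWWWWW
WWWWWWWWW###.....
[... 1142 characters left out ...]
WWWWW#.WWWWWWWWWWW..WWWWWWWW
WWWW.###WWWWW#.WWWWWWWWWWW..WWWWWWWW
WWWWW###WWWWW##WWWWWWWWWWW.#WWWWWWWW
WWWWW###.WWWW##WWWWWWWWWWWW#WWWWWWWW
WWWWW###.WWWW##.WWWWWWWWWWW#WWWWWWWW
WWWWW.##.WWWW.#.WWWWWWWWWW.#.WWWWWWW
WWWWW.###WWWWW##WWWW......##.WWWWWWW
WWWWW.###WWWWW###############WWWWWWW
WWWWWW###WWWWW###############WWWWWWW
WWWWWW###.WWWW###############WWWWWWW
WWWWWW.##WWWWW.#############.WWWWWWW
WWWWWWWWWWWWWW.#############.WWWWWWW
WWWWWWWWWWWWWW.########.....WWWWWWWW
WWWWWWWWWWWWWWW......WWWWWWWWWWWWWWW
WWWWWWWWWWWWWWWWWWWWWWWWWWWWWWWWWWWW
WWWWWWWWWWWWWWWWWWWWWWWWWWWWWWWWWWWW
WWWWWWWWWWWWWWWWWWWWWWWWWWWWWWWWWWWW
blue top none 0
blue side px [238.8 375.9] ctr [ 0.4325 -0.2223] ang 82.5 n 185
```

Request:
{"name": "apply_moves", "arguments": {"series": "-6.4 -2.3 0 0; -6.4 -2.3 -2 0; -6.4 -2.3 -6 0; -6.4 -2.3 -6 0; -6.4 -2.3 -9.6 0; -6.4 -2.3 -9.6 0; -6.4 -2.3 -9.6 0; -6.4 -2.3 -9.6 0", "jaw": 6}}

```text
time: 45.25
tool_pos: [0.4346, -0.2179, 0.0824]
orientation: [3.14, 0.001, 1.425]
contact_force: [0.3, -0.7, 0.8]
gripper_width: 0.06
grasp_force: 0.0
```

Request:
{"name": "apply_moves", "arguments": {"series": "0 0 0 0; 0 0 0 0; 0 0 0 0; 0 0 0 0; 0 0 0 0; 0 0 0 0; 0 0 3 0; 0 0 7 0; 0 0 10 0; 0 0 10 0", "jaw": 0, "force": 40}}

```text
time: 46.5
tool_pos: [0.4348, -0.2181, 0.1832]
orientation: [3.138, 0.001, 1.425]
contact_force: [-0.6, -0.4, -0.8]
gripper_width: 0.029
grasp_force: 41.2
```

```bash
python3 g.py
```

```text
46.5 [ 0.435 -0.218  0.183] [3.138 0.001 1.425] [-0.003 -0.004 -0.013] [-0.62  -0.364 -0.818] 0.028958992372226072 41.20269298553467
```

Request:
{"name": "apply_moves", "arguments": {"series": "6 4 0 0.05; 12 8 0 0.1; 20.4 12.9 0 0.14; 20.4 12.9 0 0.14; 20.4 12.9 0 0.14; 20.4 12.9 -4 0.14; 20.4 12.9 -7.5 0.14; 20.4 12.9 -7.5 0.14; 20.4 12.9 -7.5 0.14"}}

```text
time: 47.62
tool_pos: [0.6378, -0.089, 0.1067]
orientation: [3.142, 0.0, 1.564]
contact_force: [-0.2, -1.0, -0.3]
gripper_width: 0.029
grasp_force: 41.1
```

```bash
python3 g.py
```

```text
47.625 [ 0.638 -0.089  0.107] [3.142 0.    1.564] [-0.001  0.005  0.021] [-0.2   -0.964 -0.283] 0.02902297850800984 41.144349575042725
```

Request:
{"name": "apply_moves", "arguments": {"series": "0 0 -0.8 0; 0 0 -1.1 0; 0 0 -1.4 0; 0 0 -1.6 0; 0 0 -1.6 0"}}

```text
time: 48.25
tool_pos: [0.6378, -0.0886, 0.09]
orientation: [-3.141, -0.0, 1.565]
contact_force: [0.2, -0.1, -0.3]
gripper_width: 0.0289
grasp_force: 41.1
```

```bash
python3 g.py
```

```text
48.25 [ 0.638 -0.089  0.09 ] [-3.141 -0.     1.565] [-0.037  0.006  0.002] [ 0.242 -0.082 -0.291] 0.02885456034269416 41.14785611629486
```

Request:
{"name": "apply_moves", "arguments": {"series": "0 0 -0.15 0; 0 0 -0.3 0; 0 0 -0.3 0; 0 0 -0.3 0"}}

```text
time: 48.75
tool_pos: [0.6379, -0.0886, 0.0879]
orientation: [3.141, 0.0, 1.565]
contact_force: [-4.6, 1.2, 12.2]
gripper_width: 0.0289
grasp_force: 42.8
```

Request:
{"name": "apply_moves", "arguments": {"series": "0 0 0 0; 0 0 0 0; 0 0 0 0; 0 0 0 0; 0 0 0 0; 0 0 5 0; 0 0 9 0; -4 -6 14 -0.2; -8 -12 14 -0.5; -9.6 -28.7 14 -0.8", "jaw": 5}}

```text
time: 50.0
tool_pos: [0.5631, -0.2451, 0.2251]
orientation: [3.141, -0.0, 0.997]
contact_force: [0.9, -0.4, -0.2]
gripper_width: 0.0501
grasp_force: 0.0
```

```bash
python3 g.py;python3 seat.py 17 blue | cut -c1-36|tail -72
```

```text
50.0 [ 0.563 -0.245  0.225] [ 3.141 -0.     0.997] [-0.019 -0.054  0.034] [ 0.945 -0.428 -0.232] 0.050123243033717665 0.0
WWWWWWWWWWWWWWWWWWWWWWWWWWWWWWWWWWWW
WWWWWWWWWWWWWWWWWWWWWWWWWWWWWWWWWWWW
WWWWWWWWWWWWWWWWWWWWWWWWWWWWWWWWWWWW
WWWWWWWWWWWWWWWWWWWWWWWWWWWWWWWWWWWW
WWWWWWWWWWWWWWWWWWWWWWWWWWWWWWWWWWWW
WWWWWWWWWWWWWWWWWWWWWWWWWWWWWWWWWWWW
WWWWWWWWWWWWWWWWWWWWWWWWWWWWWWWWWWWW
WWWWWWWWWWWWWWWWWWWWWWWWWWWWWWWWWWWW
WWWWWWWWWWWWWWWWWWWWWWWWWWWWWWWWWWWW
WWWWWWWWWWWWWWWWWWWWWWWWWWWWWWWWWWWW
WWWWWWWWWWWWWWWWWWWWWWWWWWWWWWWWWWWW
WWWWWWWWWWWWWWWWWWWWWWWWWWWWWWWWWWWW
WWWWWWWWWWWWWWWWWWWWWWWWWWWWWWWWWWWW
WWWWWWWWW.#......#########.WWWWWWWWW
WWWWWWWWW###.W..........###WWWWWWWWW
WWWWWWWW.##WWWWWWWWWWWWWW##WWWWWWWWW
WWWWWWWW.##WWWWWWWWWWWWWW##WWWWWWWWW
WWWWWWWW.##WWWWWWWWWWWWWW##WWWWWWWWW
WWWWWWWW.##WWWWWWWWWWWWWW##WWWWWWWWW
WWWWWWWW.##WWWWWWWWWWWWWW##WWWWWWWWW
WWWWWWWW.##WWWWWWWWWWWWWW##WWWWWWWWW
WWWWWWWW.##.WWWWWWWWWWWWW##WWWWWWWWW
WWWWWWWWW###WWWWWWWWWWWWW##.WWWWWWWW
WWWWWWWWW####...........###.WWWWWWWW
WWWWWWWWW##################.WWWWWWWW
WWWWWWWWWW................WWWWWWWWWW
WWWWWWWWWWWWWWWW
[... 985 characters left out ...]
...........#...WWWWWWWW.#WWWWWWWWW
.................WWWWWWWW.#WWWWWWWWW
.................WWWWWWWWW#.WWWWWWWW
.................WWWWWWWWW#.WWWWWWWW
................WWWWWWWWWW##WWWWWWWW
..........#.....WWWWWWWWWW.#WWWWWWWW
................WWWWWWWWWW.#WWWWWWWW
................WWWWWWWWWW##WWWWWWWW
................WWWW....####.WWWWWWW
................#############WWWWWWW
...............##############WWWWWWW
...............#############.WWWWWWW
...............#############.WWWWWWW
.......#.........###########WWWWWWWW
.................####......WWWWWWWWW
....................WWWWWWWWWWWWWWWW
...................WWWWWWWWWWWWWWWWW
...................WWWWWWWWWWWWWWWWW
....................WWWWWWWWWWWWWWWW
```

Request:
{"name": "apply_moves", "arguments": {"series": "-0.5 -4 1 -0.18; -1 -8 1 -0.37; -2.1 -13.1 1 -0.55; -2.1 -13.1 1 -0.73; -2.1 -13.1 1 -0.92; -2.1 -13.1 1 -1.1; -2.1 -13.1 1 -1.148; -2.1 -13.1 1 -1.148; -2.1 -13.1 -4 -1.148; -2.1 -13.1 -4 -1.148", "jaw": 6}}

```text
time: 51.35
tool_pos: [0.5419, -0.3739, 0.1809]
orientation: [-3.139, 0.005, -0.144]
contact_force: [-0.1, 0.3, -0.7]
gripper_width: 0.0603
grasp_force: 0.0
```

```bash
python3 g.py
python3 - <<'E'
from h import *
grab(18)
o=ctrl.get_obs();p=o["tool_pos"];c,s=np.cos(-.151),np.sin(-.151)
for sg in(-1,1):
  for w in(.030,.043):
    q=p+sg*w*np.array([s,-c,0])-[0,0,.066];print(sg,w,"side",proj("side",q).round(1),"top",proj("top",q).round(1))
a=cv2.imread("pics/top18.png")[190:300,450:530];b=cv2.imread("pics/side18.png")[370:480,245:375]
o=np.hstack([cv2.resize(v,None,fx=3.7,fy=3.7,interpolation=3) for v in(a,b)]);cv2.imwrite("pics/c18.png",cv2.convertScaleAbs(o,alpha=1.4))
E
```

```text
51.35 [ 0.542 -0.374  0.181] [-3.139  0.005 -0.144] [ 0.087 -0.025  0.003] [-0.05   0.262 -0.727] 0.06034899252912518 0.0
-1 0.03 side [308.4 411.6] top [487.8 245.9]
-1 0.043 side [308.7 403.5] top [481.6 245.1]
1 0.03 side [307.  451.3] top [516.7 249.7]
1 0.043 side [306.6 460.5] top [523.  250.5]
```

View pics/c18.png

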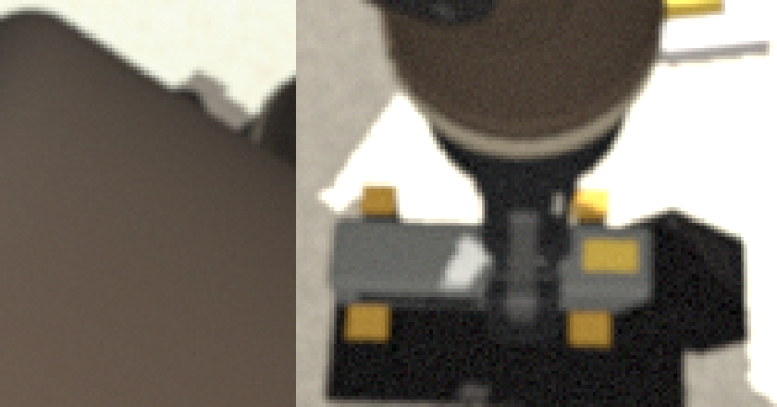

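Request:
{"name": "apply_moves", "arguments": {"series": "0 -0.2 -1.5 0; 0 -0.2 -3 0; 0 -0.2 -4.8 0; 0 -0.2 -4.8 0; 0 -0.2 -4.8 0"}}

```text
time: 52.08
tool_pos: [0.5435, -0.3773, 0.1357]
orientation: [-3.141, 0.0, -0.146]
contact_force: [1.7, -0.2, 0.3]
gripper_width: 0.0601
grasp_force: 0.0
```

```bash
python3 g.py
```

```text
52.075 [ 0.544 -0.377  0.136] [-3.141  0.    -0.146] [ 0.034  0.025 -0.024] [ 1.67  -0.24   0.295] 0.060080136413934934 0.0
```

Request:
{"name": "apply_moves", "arguments": {"series": "0 0 -0.4 0; 0 0 -0.4 0; 0 0 -0.4 0"}}

```text
time: 52.45
tool_pos: [0.5436, -0.3774, 0.132]
orientation: [3.141, -0.0, -0.146]
contact_force: [-0.2, -0.3, -1.6]
gripper_width: 0.0602
grasp_force: 0.0
```

Request:
{"name": "apply_moves", "arguments": {"series": "0 0 0 0; 0 0 0 0; 0 0 0 0; 0 0 0 0; 0 0 0 0; 0 0 0 0; 0 0 0 0", "jaw": 0, "force": 90}}

```text
time: 53.32
tool_pos: [0.5436, -0.3774, 0.1322]
orientation: [3.141, -0.0, -0.146]
contact_force: [-0.5, 1.3, 5.3]
gripper_width: 0.0287
grasp_force: 89.2
```

```bash
python3 g.py
```

```text
53.325 [ 0.544 -0.377  0.132] [ 3.141 -0.    -0.146] [ 0.11   0.18  -0.038] [-0.534  1.303  5.273] 0.028659302164241715 89.19881701469421
```

Request:
{"name": "apply_moves", "arguments": {"series": "0 0 1 0; 0 0 3 0; 0 0 6 0; 0 0 10.3 0; -2 6 10.3 0.05; -4.3 12 10.3 0.1; -4.3 18 10.3 0.146; -4.3 24 10.3 0.146; -4.3 28.9 10.3 0.146; -4.3 28.9 10.3 0.146"}}

```text
time: 54.58
tool_pos: [0.5004, -0.0854, 0.2362]
orientation: [-3.141, -0.001, 0.004]
contact_force: [1.0, -0.5, -2.4]
gripper_width: 0.0288
grasp_force: 89.5
```

```bash
python3 g.py
python3 - <<'E'
from h import *
grab(19)
def ye(n,box):
    x,y,w,h=box;m=cv2.inRange(cv2.cvtColor(cv2.imread(f"pics/{n}19.png")[y:y+h,x:x+w],cv2.COLOR_BGR2HSV),(22,120,110),(34,255,255))
    k,l,st,ce=cv2.connectedComponentsWithStats(m);return [(st[i].tolist(),(ce[i]+[x,y]).round(1).tolist()) for i in range(1,k) if st[i][4]>10]
print(ye("side",(180,150,250,260)))
o=ctrl.get_obs();p=o["tool_pos"]
print("pred sticker ~", proj("side",p+[.035,0,-.0539+.013]))
E
```

```text
54.575 [ 0.5   -0.085  0.236] [-3.141 -0.001  0.004] [-0.064 -0.007  0.012] [ 1.045 -0.459 -2.361] 0.02875140448724132 89.52254891395569
[([98, 101, 11, 5, 36], [282.7, 253.0]), ([162, 201, 18, 22, 97], [349.1, 365.9]), ([155, 209, 4, 12, 33], [336.3, 364.8])]
pred sticker ~ [284.07543651 253.73311981]
```

Run:
```python
from h import *
p,e=tri((498,236.1),(329.5,438.6));print("sticker",p,e)
d=p-[.5436,-.3774,.132];c,s=np.cos(.146),np.sin(.146);d=np.array([c*d[0]-s*d[1],s*d[0]+c*d[1],d[2]])
print(d, proj("side",np.array([.5004,-.0875,.2355])+d))
# side bias at that pixel: initial reprojection
print(proj("side",p))
```

```text
sticker [ 0.57491755 -0.380384    0.08952731] 0.0032209400711326512
[ 0.03141848  0.00160388 -0.04247269] [281.72473892 253.7881854 ]
[328.50072338 438.89870369]
```

Request:
{"name": "apply_moves", "arguments": {"series": "0 0 0 0; 0 0 -3 0; 0 0 -6.6 0; 0 0 -6.6 0; 0 0 -6.6 0"}}

```text
time: 55.3
tool_pos: [0.5009, -0.089, 0.1697]
orientation: [3.141, -0.001, -0.001]
contact_force: [-0.1, 0.0, -0.9]
gripper_width: 0.0287
grasp_force: 89.3
```

```bash
python3 g.py
```

```text
55.3 [ 0.501 -0.089  0.17 ] [ 3.141 -0.001 -0.001] [ 0.007  0.044 -0.002] [-0.085  0.009 -0.94 ] 0.028742208888582442 89.31779980659485
```

Request:
{"name": "apply_moves", "arguments": {"series": "0 0 0 0; 0 0 0 0; 0 0 0 0; 0 0 0 0; 0 0 0 0; 0 0 0 0; 0 0 0 0; 0 0 0 0; 0 0 0 0; 0 0 0 0"}}

```text
time: 56.55
tool_pos: [0.5005, -0.0883, 0.1688]
orientation: [3.142, -0.0, 0.0]
contact_force: [1.3, -0.4, -2.0]
gripper_width: 0.0288
grasp_force: 89.3
```

Request:
{"name": "apply_moves", "arguments": {"series": "0 0 0 0; 0 0 0 0; 0 0 0 0; 0 0 0 0; 0 -2 0 0; 0 -4.5 0 0; 0 -6.5 0 0; 0 -6.5 0 0; 0 -6.5 0 0; 0 -6.5 0 0"}}

```text
time: 57.8
tool_pos: [0.5004, -0.1527, 0.1688]
orientation: [-3.141, 0.0, 0.001]
contact_force: [-0.3, 1.0, -2.1]
gripper_width: 0.0289
grasp_force: 89.4
```

Request:
{"name": "apply_moves", "arguments": {"series": "0 0 0 0; 0 0 0 0; 0 0 0 0; 0 0 0 0; 0 0 0 0; 0 0 0 0; 0 0 0 0; 0 0 0 0; 0 0 0 0; 0 0 0 0"}}

```text
time: 59.05
tool_pos: [0.5005, -0.1533, 0.1688]
orientation: [3.142, -0.0, 0.0]
contact_force: [0.0, -0.6, -2.7]
gripper_width: 0.0291
grasp_force: 89.4
```

Request:
{"name": "apply_moves", "arguments": {"series": "0 0 0 0; 0 0 0 0; 0 0 0 0; 0 0 0 0; 0 -2 0 0; 0 -4.5 0 0; 0 -6.5 0 0; 0 -6.5 0 0; 0 -6.5 0 0; 0 -6.5 0 0"}}

```text
time: 60.3
tool_pos: [0.5004, -0.2178, 0.1687]
orientation: [-3.141, 0.0, 0.001]
contact_force: [-0.0, 0.5, -1.6]
gripper_width: 0.0289
grasp_force: 89.4
```

Request:
{"name": "apply_moves", "arguments": {"series": "0 0 0 0; 0 0 0 0; 0 0 0 0; 0 0 0 0; 0 0 0 0; 0 0 0 0; 0 0 0 0; 0 0 0 0; 0 0 0 0; 0 0 0 0"}}

```text
time: 61.55
tool_pos: [0.5005, -0.2183, 0.1688]
orientation: [-3.142, 0.0, 0.0]
contact_force: [0.1, 0.4, -2.0]
gripper_width: 0.0286
grasp_force: 89.4
```

Request:
{"name": "apply_moves", "arguments": {"series": "0 0 0 0; 0 0 0 0; 0 0 0 0; 0 0 0 0"}}

```text
time: 62.05
tool_pos: [0.5005, -0.2183, 0.1688]
orientation: [-3.142, -0.0, 0.0]
contact_force: [-0.5, 0.1, -2.8]
gripper_width: 0.029
grasp_force: 89.4
```

```bash
python3 g.py
python3 - <<'E'
from h import *
grab(20)
# carrier region: look for a red beam spot / check the sticker
im=cv2.imread("pics/side20.png");hsv=cv2.cvtColor(im,cv2.COLOR_BGR2HSV)
m=cv2.inRange(hsv,(0,150,120),(4,255,255))|cv2.inRange(hsv,(174,150,120),(180,255,255));m[:270]=0;m[:,400:]=0
print("red",np.argwhere(m)[:10].tolist())
o=ctrl.get_obs()["tool_pos"];print("sticker pred",proj("side",o+[.0314,.0016,-.0425])+[1,0])
x=cv2.inRange(hsv,(22,120,110),(34,255,255));k,l,st,ce=cv2.connectedComponentsWithStats(x);print([(st[i][4],ce[i].round(1).tolist()) for i in range(1,k) if st[i][4]>10])
E
```

```text
62.05 [ 0.501 -0.218  0.169] [-3.142 -0.     0.   ] [ 0.023  0.022 -0.027] [-0.46   0.098 -2.783] 0.029018766109118622 89.44701433181763
red []
sticker pred [291.14908569 337.60395223]
[(np.int32(79), [291.1, 337.5]), (np.int32(110), [349.8, 367.6]), (np.int32(30), [336.3, 364.8]), (np.int32(53), [264.0, 456.2]), (np.int32(41), [324.3, 457.8])]
```

Request:
{"name": "apply_moves", "arguments": {"series": "0 0 3 0; 0 0 6.6 0; 1 -4 6.6 -0.05; 3 -9 6.6 -0.1; 4.3 -15.9 6.6 -0.146; 4.3 -15.9 6.6 -0.146; 4.3 -15.9 6.6 -0.146; 4.3 -15.9 6.6 -0.146; 4.3 -15.9 3 -0.146; 4.3 -15.9 3 -0.146"}}

```text
time: 63.4
tool_pos: [0.5423, -0.3752, 0.197]
orientation: [-3.139, 0.004, -0.145]
contact_force: [0.4, 0.9, -1.3]
gripper_width: 0.0287
grasp_force: 89.7
```

Request:
{"name": "apply_moves", "arguments": {"series": "0 0 0 0; 0 0 0 0"}}

```text
time: 63.65
tool_pos: [0.544, -0.3774, 0.2002]
orientation: [3.141, -0.002, -0.145]
contact_force: [0.7, -0.4, -1.8]
gripper_width: 0.0288
grasp_force: 89.7
```

```bash
python3 g.py
```

```text
63.65 [ 0.544 -0.377  0.2  ] [ 3.141 -0.002 -0.145] [-0.029  0.045 -0.016] [ 0.749 -0.381 -1.807] 0.02881762546907296 89.72131133079529
```

Request:
{"name": "apply_moves", "arguments": {"series": "0 0 -2 0; 0 0 -3.5 0; 0 0 -5 0; 0 0 -6 0; 0 0 -6.4 0; 0 0 -6.6 0; 0 0 -6.6 0; 0 0 -6.6 0"}}

```text
time: 64.65
tool_pos: [0.5437, -0.3774, 0.1332]
orientation: [3.141, -0.001, -0.146]
contact_force: [1.1, -0.1, -2.7]
gripper_width: 0.0287
grasp_force: 89.7
```

```bash
python3 g.py
```

```text
64.65 [ 0.544 -0.377  0.133] [ 3.141 -0.001 -0.146] [0.003 0.    0.016] [ 1.134 -0.065 -2.69 ] 0.028743638009075256 89.72130060195923
```

Request:
{"name": "apply_moves", "arguments": {"series": "0 0 -0.1 0; 0 0 -0.15 0; 0 0 -0.15 0"}}

```text
time: 65.03
tool_pos: [0.5437, -0.3774, 0.1322]
orientation: [3.141, -0.001, -0.146]
contact_force: [-3.2, 1.3, 9.8]
gripper_width: 0.0286
grasp_force: 91.6
```

```bash
python3 g.py
```

```text
65.025 [ 0.544 -0.377  0.132] [ 3.141 -0.001 -0.146] [0.319 0.429 0.01 ] [-3.236  1.323  9.817] 0.02864240364169965 91.59087896347046
```

Seated in the cradle; release, rise straight up and back off, then check everything.

Request:
{"name": "apply_moves", "arguments": {"series": "0 0 0 0; 0 0 0 0; 0 0 0 0; 0 0 0 0; 0 0 0 0; 0 0 0 0; 0 0 3 0; 0 0 7 0; 0 0 12 0; 0 0 16 0", "jaw": 6}}

```text
time: 66.28
tool_pos: [0.5436, -0.3774, 0.2934]
orientation: [3.141, -0.001, -0.146]
contact_force: [0.7, -1.0, 0.9]
gripper_width: 0.0599
grasp_force: 0.0
```

Request:
{"name": "apply_moves", "arguments": {"series": "-6 -6 2 0; -12 -12 2 0; -18 -17 2 0; -18 -17 2 0; -18 -17 2 0; -18 -17 2 0"}}

```text
time: 67.03
tool_pos: [0.3633, -0.5473, 0.3112]
orientation: [-3.141, -0.0, -0.147]
contact_force: [0.8, -0.3, 0.6]
gripper_width: 0.0598
grasp_force: 0.0
```

```bash
python3 g.py
python3 - <<'E'
from h import *
grab(21)
def cmp(n,box,name,m=8):
    x,y,w,h=box;a=cv2.imread(f"pics/{n}0.png")[y:y+h,x:x+w];b=cv2.imread(f"pics/{n}21.png")[y-m:y+h+m,x-m:x+w+m]
    _,v,_,l=cv2.minMaxLoc(cv2.matchTemplate(b,a,cv2.TM_CCOEFF_NORMED));print(n,name,round(v,3),(l[0]-m,l[1]-m))
cmp("side",(250,425,90,40),"scanner");cmp("top",(470,212,40,85),"scanner")
for nm,bt,bs in(("jar",(315,142,30,32),(384,246,34,40)),("bottle",(92,205,45,36),(292,95,30,58)),("core",(404,150,24,24),(406,340,28,34)),("brush",(247,262,26,76),(206,218,74,26))):
    cmp("top",bt,nm);cmp("side",bs,nm)
im=cv2.imread("pics/top21.png")
h=cv2.cvtColor(im,cv2.COLOR_BGR2HSV)[178:250,250:314];d=((h[:,:,1]<140)&(h[:,:,2]<140)).astype(np.uint8)
k,l,st,ce=cv2.connectedComponentsWithStats(d);print("chips",[(int(st[i][4]),(ce[i]+[250,178]).round(0).tolist()) for i in range(1,k) if st[i][4]>5])
g=cv2.cvtColor(im,cv2.COLOR_BGR2GRAY);m=np.zeros_like(g);m[238:268,180:224]=(g[238:268,180:224]>122)*255
k,l,st,ce=cv2.connectedComponentsWithStats(m);i=1+np.argmax(st[1:,4]);print("pan floor",st[i],atz("top",ce[i],.007))
for c,(lo,hi) in dict(blue=(100,130),green=(40,90),yellow=(20,38)).items():
    for n,b,b2 in(("top",(340,205,95,22),"16"),("side",(325,285,50,95),"16")):
        pass
for n,b in(("top",(340,202,95,36)),("side",(318,285,60,100))):
    x,y,w,hh=b
    for t in(17,21):
        H=cv2.cvtColor(cv2.imread(f"pics/{n}{t}.png")[y:y+hh,x:x+w],cv2.COLOR_BGR2HSV)
        print(n,t,[(c,cv2.minAreaRect(np.argwhere(cv2.inRange(H,(lo,75,50),(hi,255,255)))[:,::-1].astype(np.float32))[0]) for c,(lo,hi) in dict(blue=(100,130),green=(45,88),yellow=(20,38)).items()])
E
```

```text
67.025 [ 0.363 -0.547  0.311] [-3.141 -0.    -0.147] [ 0.018 -0.005  0.022] [ 0.789 -0.325  0.638] 0.05984898845282623 0.0
side scanner 0.993 (0, 0)
top scanner 0.996 (0, 0)
top jar 1.0 (0, 0)
side jar 0.999 (0, 0)
top bottle 1.0 (0, 0)
side bottle 0.998 (0, 0)
top core 1.0 (0, 0)
side core 0.999 (0, 0)
top brush 0.998 (0, 0)
side brush 0.99 (0, 0)
chips [(652, [262.0, 204.0]), (71, [312.0, 235.0]), (49, [268.0, 240.0])]
pan floor [185 238  19  21 237] [0.5697765  0.29946344 0.007     ]
top 17 [('blue', (18.5, 18.0)), ('green', (46.0, 18.0)), ('yellow', (74.0, 17.5))]
top 21 [('blue', (18.5, 18.0)), ('green', (46.0, 18.0)), ('yellow', (74.0, 17.5))]
side 17 [('blue', (23.0, 19.0)), ('green', (29.883981704711914, 46.79558181762695)), ('yellow', (28.262195587158203, 76.85975646972656))]
side 21 [('blue', (17.945945739746094, 19.175676345825195)), ('green', (23.09146499633789, 46.82317352294922)), ('yellow', (28.149995803833008, 77.04999542236328))]
```

Run:
```python
from h import *
g=cv2.cvtColor(cv2.imread("pics/top21.png"),cv2.COLOR_BGR2GRAY)
for y in range(224,274,2): print(y,"".join(" .:-=+*#%@"[min(9,int(v)//17)] for v in g[y,160:240]))
for y in range(172,254,2): print(y,"".join(" .:-=+*#%@"[min(9,int(v)//14)] for v in g[y,245:318]))
a=cv2.imread("pics/side12.png")[155:200,262:318];b=cv2.imread("pics/side21.png")[150:205,257:323];print(cv2.minMaxLoc(cv2.matchTemplate(b,a,5)))
```

```text
224 %%%%%%%%%%%%%%%%%%%###**++++++++++++++===++*#%%%%%%%%%%%%%%%%%%%%%%%%%%%%%%%%%%%
226 %%%%%%%%%%%%%%%##*+++================++++==--=+*#%%%%%%%%%%%%%%%%%%%%%%%%%%%%%%%
228 %%%%%%%%%%%%%#*++=======================++++=-:--+*#%%%%%%%%%%%%%%%%%%%%%%%%%%%%
230 %%%%%%%%%%%#*+============================++++=-::-=*#%%%%%%%%%%%%%%%%%%%%%%%%%%
232 %%%%%%%%%#*+================================+++=--::-=*#%%%%%%%%%%%%%%%%%%%%%%%%
234 %%%%%%%%#*====================================++=-::::-+#%%%%%%%%%%%%%%%%%%%%%%%
236 %%%%%%%#+====================+++*****+++=======++=-::::-+*#%%%%%%%%%%%%%%%%%%%%%
238 %%%%%%#*==================+**##########**++====+++=-::::-=*%%%%%%%%%%%%%%%%%%%%%
240 %%%%%#*+================+*################**+===++=-::::-=*#%%%%%%%%%%%%%%%%%%%%
242 %%%%%#*===============+**###################*++=+++=-::::-=*%%%%%%%%%%%%%%%%%%%%
244 %%%%#*+===============+*####################*++=+++=:::::-=*#%%%%%%%%%%%%%%%%%%%
246 %%%%#*+==============+*######################*+=+++=-:-:::-+#%%%%%%%%%%%%%%%%%%%
248 %%%%##+==============+*######################*+=++=-:::::-=*#%%%%%%%%%%%%%%%
[... 3581 characters left out ...]
##########**+**%@
238 @%*=-===+**########*++====+*######################################*++*%@@
240 @%*=-===+*#########*+======**####################################**++*%@@
242 @#+=-==+*##########**+====+*####################################***+**%@@
244 @#+=-==+**###########**+++**####################################***+**%@@
246 @#*+=++++*##**##################################################***++*%@@
248 @%*****+***********************########*****#*##################***++*%@@
250 @@%#+++============++++=====++++++*****************************##**+**%@@
252 @@@@@@@@@@@@@@@%%%%%%#########***+++++++++============+=====++++++++*#%@@
(0.3958198130130768, 0.9486928582191467, (10, 10), (5, 5))
```

```bash
python3 -c "
from cell import ctrl
print(ctrl.hand_in())"
```

```text
the job is handed in; nothing more can be done
None
```

The job is handed in at about 67 s of the 208 s. The final camera check showed all four chips in the orange tray, the empty pan upright on its mat, all three blocks in their own pockets, the scanner back in its cradle and the other things unmoved. I held the beam on blue, green and yellow for over a second each, but aimed by calculated position, so I have no confirmation that the labels were read.

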